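# Close the unused outlets of a suction-electrode unit

## Robot

A 6-joint arm with a two-finger parallel gripper is mounted at the origin on the work surface. World frame = base frame: x ahead of the robot, y to its left, z up, the work surface at z = 0. Lengths are in m, angles in degrees, forces in N, time in s.
With the tool pointing down it reaches from about 0.4 to 0.825 m from the base axis. Payload 7 kg.
Tool frame: the origin (TCP) lies midway between the tips of the shut fingers; the grasp point (between the pads) lies 19 mm behind it; z points along the fingers, y is the direction in which the jaws open and shut (so a half turn about z gives the same grasp; the last joint's range is limited). The gripper opens to 88 mm and grips with 3 to 60 N. Pads are 19 mm wide; open, the fingers measure 130 mm over their backs; the gripper's body (78 mm by 193 mm) begins 47 mm behind the grasp point.
Start: joints at [85.434, 20.546, 0.682, 0, -70.136, -16.507], TCP at [0.243, 0.63, 0.227] pointing down, gripper open.
Joint ranges: [-176.03, 176.03], [-82.01, 121.73], [-58.28, 71.71], [-173.87, 95.51], [-174.79, -0.11], [-173.66, 173.66]. Speed limits (degrees/s): [136.94, 136.94, 172.46, 180, 180, 180].

## Interface

Orientations are given as [roll, pitch, yaw] about the fixed x, y, z axes, in that order (R = Rz(yaw) Ry(pitch) Rx(roll)).
In Python, from plant import ctrl, snapshot gives the robot as it stands.
- The arm moves only by the shell command python3 -m pendant 'ROWS'. ROWS is JSON, a list of rows, each a list of 7 numbers: the shift along the tool's x, y, z in m, then the turn, a rotation vector about the tool's x, y, z in rad, then the opening, from -1 (shut) to 1 (fully open), so that 0 is half open. In form: [[x, y, z, ax, ay, az, jaw], ...]. A call has 1 to 12 rows; each row is the pose to reach, as a shift and turn from the pose commanded when the call began, along the tool's axes at that moment; what a row does not reach only later rows make up. A row lasts 1/8 s, in which the tool goes at most 62.5 mm and 10.7 degrees, less where a joint would pass 70% of its speed; a pose out of reach is approached as far as the arm can. A call with a gripper value outside its range is refused whole. The fingers move at their own pace and stop on an object; the grip force is fixed at half the most. Time passes only in rows, so rows that repeat a pose let the fingers close. It gives the time, the measured TCP pose, the force and the opening at its end, in the units of the state.
- ctrl.get_obs(): the state, without advancing time (a new reading comes with each control period).
- snapshot(name): name is "scene" or "top" or "wrist"; returns a dict with "image" (400x640x3 uint8, blue, green, red), "mtx" (3x3 intrinsics, pixels), "eye" and "attitude" of the camera in the world; the wrist camera has in their place "tool_from_camera" (4x4, takes a point from camera to tool coordinates, whose origin is the TCP and whose axes are the flange's). Camera axes: x right, y up, looking along -z (the intrinsics and any distortion apply to the point x, -y, -z); pixel columns grow to the right and rows downward; lengths in m; the calibration is good to about 2 mm. The wrist camera is an equidistant fisheye: a pixel r from the principal point sees the ray r / f radians off the axis. A picture is of the moment at which its call begins: read the wrist's pose just before it. There is no depth.
- ctrl.close_job(): hands the job in, once; it reports no verdict.
The state is a dict: "clock": time; "joint_pos": joint angles; "qvel": joint speeds; "tau": joint torques, N m; "tool_pos": TCP position; "orientation": TCP orientation; "force": force on the tool from outside, world axes, zero at the start; "moment": the same for the moment, N m; "opening": finger opening in m.
Only numpy, scipy, OpenCV 4.12 (cv2) and the standard library are available. Lean on these libraries where they do the work, as an engineer would, in place of code of your own. Each camera call takes 0.05 s, during which the arm holds its last target.

## Task

The white suction-electrode therapy unit has just been checked; get it ready for treatment. First flip its toggle switch off (towards the robot), then pull the check plug out of its socket and put it down in the steel tray; after that press every loose aluminium stopper fully home into an outlet of its own (any outlet), and last flip the switch back on (away from the robot) until it snaps over. Leave the handset, tape, gel jar and carton where they are.

Things in the scene. Friction and masses are not known exactly. Their poses are not given: they have to be found in the camera images.
- toggle (a joint): The unit's toggle switch lever, a steel bat 11 mm thick with a 16 mm ball end, on the deck; its hinge runs along the unit's y. Angle in rad: +0.45 = on, leaning away from the robot (unit's +x); -0.45 = off, leaning towards the robot (unit's -x). A spring drives it away from the upright centre (0) to either end; it takes a push of 5 to 12 N on the ball to bring it over, less as it nears the centre; past the centre it snaps over by itself.
- toggle_tip (a point): Centre of the lever's 16 mm ball end, 38 mm from the hinge.
- toggle_pivot (a point): The lever's hinge point, level with the deck top (70 mm above the table); axes as the unit's (x away from the robot, y along the row of outlets).
- unit: The therapy unit: fixed, white, 280 x 380 mm, origin under its centre; its x points away from the robot. The front part (its x from -140 to +15 mm) is a grey deck 70 mm high with the outlets, switch and socket; behind that the console is 110 mm high, with a 118 mm screen panel and a knob 122 mm high.
- socket (a point): Centre of the top of the black check socket, a block 40 x 36 mm standing 26 mm above the deck (its top 96 mm above the table). The plug stands in it, pointing down.
- plug_grip (a point): Centre of the check plug's ribbed white grip head, 20 mm (plug's x) x 34 mm (y) x 32 mm (z). Below the head is a 30 mm long shank, 16 x 20 mm, so the plug's lower end is 46 mm below this point and its top 16 mm above; the gap between socket top and head is 4 mm. Two sprung balls hold the shank by a waist: pulling straight up takes roughly 10 N over the first 5 mm, then little; the shank is free after 26 mm. Mass 0.05 kg.
- tray: A loose steel tray 100 x 140 mm (its x, y), 30 mm high, 4 mm walls, open on top; origin under its centre, its floor 4 mm above that.
- stopper0_mid (a point): A plain aluminium stopper, a solid cylinder 36 mm in diameter and 38 mm tall, both ends alike, flat and square-edged, 0.1 kg; it stands upright on the table. The point is its centre, half-way up; z is its axis. May be absent.
- stopper1_mid (a point): A plain aluminium stopper, a solid cylinder 36 mm in diameter and 38 mm tall, both ends alike, flat and square-edged, 0.1 kg; it stands upright on the table. The point is its centre, half-way up; z is its axis. May be absent.
- stopper2_mid (a point): A plain aluminium stopper, a solid cylinder 36 mm in diameter and 38 mm tall, both ends alike, flat and square-edged, 0.1 kg; it stands upright on the table. The point is its centre, half-way up; z is its axis. May be absent.
- stopper3_mid (a point): A plain aluminium stopper, a solid cylinder 36 mm in diameter and 38 mm tall, both ends alike, flat and square-edged, 0.1 kg; it stands upright on the table. The point is its centre, half-way up; z is its axis. May be absent.
- outlet0 (a point): One of four alike round outlets in a row on the unit's deck: a blind hole 37.5 mm wide and 16 mm deep with a sharp, unchamfered edge, in the deck top 70 mm above the table. The point is the centre of the mouth; z is up, the row runs along y with 70 mm between centres. A stopper that is fully home has its centre 3 mm above this point and stands 22 mm out of the deck.
- outlet1 (a point): One of four alike round outlets in a row on the unit's deck: a blind hole 37.5 mm wide and 16 mm deep with a sharp, unchamfered edge, in the deck top 70 mm above the table. The point is the centre of the mouth; z is up, the row runs along y with 70 mm between centres. A stopper that is fully home has its centre 3 mm above this point and stands 22 mm out of the deck.
- outlet2 (a point): One of four alike round outlets in a row on the unit's deck: a blind hole 37.5 mm wide and 16 mm deep with a sharp, unchamfered edge, in the deck top 70 mm above the table. The point is the centre of the mouth; z is up, the row runs along y with 70 mm between centres. A stopper that is fully home has its centre 3 mm above this point and stands 22 mm out of the deck.
- outlet3 (a point): One of four alike round outlets in a row on the unit's deck: a blind hole 37.5 mm wide and 16 mm deep with a sharp, unchamfered edge, in the deck top 70 mm above the table. The point is the centre of the mouth; z is up, the row runs along y with 70 mm between centres. A stopper that is fully home has its centre 3 mm above this point and stands 22 mm out of the deck.
- handset: Bystander: a black hand-held controller 90 x 45 x 22 mm lying among the stoppers; origin under its centre, long side along its x.
- tape: Bystander: a roll of paper tape 80 mm across, 25 mm tall, lying flat; origin under its centre.
- gel: Bystander: a clear gel jar 60 mm in diameter, 75 mm tall, standing; origin under its centre.
- carton: Bystander: a black carton 80 x 110 x 50 mm (x, y, z); origin under its centre.
- plug: The check plug (see its grip point); origin at the lower end of its shank, z up along the plug.
Things that resemble listed ones, but are neither listed nor needed, are in the scene too. Leave any blue look-alike of the part that bears stopper2_mid alone.

How it is judged (in metres and radians):
On the way, in this order (a step that is already met when the one before it is completed fails the run):
1. the toggle switch is flipped off (value of joint toggle below -0.35 rad), for 0.2 s.
2. the check plug is out of its socket and let go in the tray, the switch still off (x of plug_grip in the frame of tray between -0.05 and 0.05 m and y of plug_grip in the frame of tray between -0.07 and 0.07 m and z of plug_grip in the frame of tray between 0 and 0.06 m and contact force between plug and the fingers below 0.1 N and angle between tray's own z axis and vertical below 0.1 rad and value of joint toggle below -0.35 rad), for 0.3 s.
3. every stopper present is fully home in an outlet, the switch still off (((horizontal distance between stopper0_mid and outlet0 below 0.004 m and z of stopper0_mid in the frame of outlet0 below 0.0055 m and angle between the z axis of stopper0_mid and the z axis of outlet0, either way round below 0.08 rad) or (horizontal distance between stopper0_mid and outlet1 below 0.004 m and z of stopper0_mid in the frame of outlet1 below 0.0055 m and angle between the z axis of stopper0_mid and the z axis of outlet1, either way round below 0.08 rad) or (horizontal distance between stopper0_mid and outlet2 below 0.004 m and z of stopper0_mid in the frame of outlet2 below 0.0055 m and angle between the z axis of stopper0_mid and the z axis of outlet2, either way round below 0.08 rad) or (horizontal distance between stopper0_mid and outlet3 below 0.004 m and z of stopper0_mid in the frame of outlet3 below 0.0055 m and angle between the z axis of stopper0_mid and the z axis of outlet3, either way round below 0.08 rad)) and ((horizontal distance between stopper1_mid and outlet0 below 0.004 m and z of stopper1_mid in the frame of outlet0 below 0.0055 m and angle between the z axis of stopper1_mid and the z axis of outlet0, either way round below 0.08 rad) or (horizontal distance between stopper1_mid and outlet1 below 0.004 m and z of stopper1_mid in the frame of outlet1 below 0.0055 m and angle between the z axis of stopper1_mid and the z axis of outlet1, either way round below 0.08 rad) or (horizontal distance between stopper1_mid and outlet2 below 0.004 m and z of stopper1_mid in the frame of outlet2 below 0.0055 m and angle between the z axis of stopper1_mid and the z axis of outlet2, either way round below 0.08 rad) or (horizontal distance between stopper1_mid and outlet3 below 0.004 m and z of stopper1_mid in the frame of outlet3 below 0.0055 m and angle between the z axis of stopper1_mid and the z axis of outlet3, either way round below 0.08 rad)) and ((horizontal distance between stopper2_mid and outlet0 below 0.004 m and z of stopper2_mid in the frame of outlet0 below 0.0055 m and angle between the z axis of stopper2_mid and the z axis of outlet0, either way round below 0.08 rad) or (horizontal distance between stopper2_mid and outlet1 below 0.004 m and z of stopper2_mid in the frame of outlet1 below 0.0055 m and angle between the z axis of stopper2_mid and the z axis of outlet1, either way round below 0.08 rad) or (horizontal distance between stopper2_mid and outlet2 below 0.004 m and z of stopper2_mid in the frame of outlet2 below 0.0055 m and angle between the z axis of stopper2_mid and the z axis of outlet2, either way round below 0.08 rad) or (horizontal distance between stopper2_mid and outlet3 below 0.004 m and z of stopper2_mid in the frame of outlet3 below 0.0055 m and angle between the z axis of stopper2_mid and the z axis of outlet3, either way round below 0.08 rad)) and ((horizontal distance between stopper3_mid and outlet0 below 0.004 m and z of stopper3_mid in the frame of outlet0 below 0.0055 m and angle between the z axis of stopper3_mid and the z axis of outlet0, either way round below 0.08 rad) or (horizontal distance between stopper3_mid and outlet1 below 0.004 m and z of stopper3_mid in the frame of outlet1 below 0.0055 m and angle between the z axis of stopper3_mid and the z axis of outlet1, either way round below 0.08 rad) or (horizontal distance between stopper3_mid and outlet2 below 0.004 m and z of stopper3_mid in the frame of outlet2 below 0.0055 m and angle between the z axis of stopper3_mid and the z axis of outlet2, either way round below 0.08 rad) or (horizontal distance between stopper3_mid and outlet3 below 0.004 m and z of stopper3_mid in the frame of outlet3 below 0.0055 m and angle between the z axis of stopper3_mid and the z axis of outlet3, either way round below 0.08 rad)) and value of joint toggle below -0.35 rad), for 0.3 s.
4. the toggle switch is flipped back on (value of joint toggle above 0.35 rad), for 0.2 s.
At the end, for the whole second after the job is handed in: The switch is on (beyond 0.35 rad); the plug lies or stands in the tray, let go and at rest; every stopper present is upright within 4 mm of an outlet's axis and within 2.5 mm of its bottom (value of joint toggle above 0.35 rad and x of plug_grip in the frame of tray between -0.05 and 0.05 m and y of plug_grip in the frame of tray between -0.07 and 0.07 m and z of plug_grip in the frame of tray between 0 and 0.06 m and contact force between plug and the fingers below 0.1 N and angle between tray's own z axis and vertical below 0.1 rad and ((horizontal distance between stopper0_mid and outlet0 below 0.004 m and z of stopper0_mid in the frame of outlet0 below 0.0055 m and angle between the z axis of stopper0_mid and the z axis of outlet0, either way round below 0.08 rad) or (horizontal distance between stopper0_mid and outlet1 below 0.004 m and z of stopper0_mid in the frame of outlet1 below 0.0055 m and angle between the z axis of stopper0_mid and the z axis of outlet1, either way round below 0.08 rad) or (horizontal distance between stopper0_mid and outlet2 below 0.004 m and z of stopper0_mid in the frame of outlet2 below 0.0055 m and angle between the z axis of stopper0_mid and the z axis of outlet2, either way round below 0.08 rad) or (horizontal distance between stopper0_mid and outlet3 below 0.004 m and z of stopper0_mid in the frame of outlet3 below 0.0055 m and angle between the z axis of stopper0_mid and the z axis of outlet3, either way round below 0.08 rad)) and ((horizontal distance between stopper1_mid and outlet0 below 0.004 m and z of stopper1_mid in the frame of outlet0 below 0.0055 m and angle between the z axis of stopper1_mid and the z axis of outlet0, either way round below 0.08 rad) or (horizontal distance between stopper1_mid and outlet1 below 0.004 m and z of stopper1_mid in the frame of outlet1 below 0.0055 m and angle between the z axis of stopper1_mid and the z axis of outlet1, either way round below 0.08 rad) or (horizontal distance between stopper1_mid and outlet2 below 0.004 m and z of stopper1_mid in the frame of outlet2 below 0.0055 m and angle between the z axis of stopper1_mid and the z axis of outlet2, either way round below 0.08 rad) or (horizontal distance between stopper1_mid and outlet3 below 0.004 m and z of stopper1_mid in the frame of outlet3 below 0.0055 m and angle between the z axis of stopper1_mid and the z axis of outlet3, either way round below 0.08 rad)) and ((horizontal distance between stopper2_mid and outlet0 below 0.004 m and z of stopper2_mid in the frame of outlet0 below 0.0055 m and angle between the z axis of stopper2_mid and the z axis of outlet0, either way round below 0.08 rad) or (horizontal distance between stopper2_mid and outlet1 below 0.004 m and z of stopper2_mid in the frame of outlet1 below 0.0055 m and angle between the z axis of stopper2_mid and the z axis of outlet1, either way round below 0.08 rad) or (horizontal distance between stopper2_mid and outlet2 below 0.004 m and z of stopper2_mid in the frame of outlet2 below 0.0055 m and angle between the z axis of stopper2_mid and the z axis of outlet2, either way round below 0.08 rad) or (horizontal distance between stopper2_mid and outlet3 below 0.004 m and z of stopper2_mid in the frame of outlet3 below 0.0055 m and angle between the z axis of stopper2_mid and the z axis of outlet3, either way round below 0.08 rad)) and ((horizontal distance between stopper3_mid and outlet0 below 0.004 m and z of stopper3_mid in the frame of outlet0 below 0.0055 m and angle between the z axis of stopper3_mid and the z axis of outlet0, either way round below 0.08 rad) or (horizontal distance between stopper3_mid and outlet1 below 0.004 m and z of stopper3_mid in the frame of outlet1 below 0.0055 m and angle between the z axis of stopper3_mid and the z axis of outlet1, either way round below 0.08 rad) or (horizontal distance between stopper3_mid and outlet2 below 0.004 m and z of stopper3_mid in the frame of outlet2 below 0.0055 m and angle between the z axis of stopper3_mid and the z axis of outlet2, either way round below 0.08 rad) or (horizontal distance between stopper3_mid and outlet3 below 0.004 m and z of stopper3_mid in the frame of outlet3 below 0.0055 m and angle between the z axis of stopper3_mid and the z axis of outlet3, either way round below 0.08 rad)) and linear speed of each of plug, tray below 0.03 m/s); the robot touches nothing.
It fails at once if the handset is pushed more than 5 cm away or tipped over (distance of handset from where it was at the start of the episode above 0.05 m or angle between handset's own z axis and vertical above 0.8 rad).
It fails at once if the tape is pushed more than 5 cm away or tipped over (distance of tape from where it was at the start of the episode above 0.05 m or angle between tape's own z axis and vertical above 0.8 rad).
It fails at once if the gel is pushed more than 5 cm away or tipped over (distance of gel from where it was at the start of the episode above 0.05 m or angle between gel's own z axis and vertical above 0.8 rad).
It fails at once if the carton is pushed more than 5 cm away or tipped over (distance of carton from where it was at the start of the episode above 0.05 m or angle between carton's own z axis and vertical above 0.8 rad).
Of stopper0, stopper1, stopper2, stopper3 only 2 to 4 are there at a start; the rules pass over those that are not, and their reading is None.
At some moment in a run one of tray, stopper0, stopper1, stopper2, stopper3 may be knocked a few centimetres aside while the robot is not near it.
It also fails if it takes over 210 s, if anything falls off the work surface, if the arm or the gripper's body presses on something with over 40 N, if the wrist force passes 120 N, or if a joint passes its speed limit or range.

## Working session

There is one attempt and no reset: what is moved stays moved. The work goes in short steps, Python scripts to look and compute and a shell command to move; the robot and the scene stay as the last step left them, time stands still between calls to the robot, and variables do not carry over. Pictures are saved under pics/ and viewed, and the job is handed in when it is done.

```bash
ls; mkdir -p pics; cat > h.py <<'E'
import numpy as np, cv2
from scipy.spatial.transform import Rotation as R
from plant import ctrl, snapshot
def snap(n,fn):
    o=ctrl.get_obs(); s=snapshot(n); cv2.imwrite('pics/'+fn+'.png',s['image']); return o,s
E
python3 - <<'E'
from h import *
o=ctrl.get_obs(); print(o)
for n in ['scene','top','wrist']:
    o,s=snap(n,n+'0'); print(n,{k:v for k,v in s.items() if k!='image'})
E
```

```text
pics
{'clock': 0.0, 'joint_pos': array([ 8.54336298e+01,  2.05922256e+01,  6.31148735e-01, -2.03252622e-02,
       -7.01376114e+01, -1.65069880e+01]), 'qvel': array([-0.05678615, -0.0633057 ,  0.0260267 ,  0.02268531,  0.05352918,
        0.03794046]), 'tau': array([ 6.01464103e-05, -5.82714379e+01,  2.93054491e+01,  6.99716941e+00,
        6.95739698e-03, -1.40613656e-04]), 'tool_pos': array([0.24254903, 0.62935371, 0.22559321]), 'orientation': array([ 1.79899950e+02, -9.72400323e-03, -2.10802720e+01]), 'force': array([-0.39467369, -0.08102407,  0.06235142]), 'moment': array([-0.03420879, -0.05117924,  0.05938876]), 'opening': 0.08782699755529003}
scene {'mtx': array([[365.46153107,   0.        , 322.01628664],
       [  0.        , 365.46153107, 203.83967066],
       [  0.        ,   0.        ,   1.        ]]), 'eye': array([ 1.1747512 , -0.56619053,  0.68311443]), 'attitude': array([56.55931944, -0.29430532, 42.22738926])}
top {'mtx': array([[503.29210604,   0.        , 314.880606  ],
       [  0.        , 503.29210604, 202.12465729],
       [  0.        ,   0.        ,   1.        ]]), 'eye': array([0.33698441, 0.0801097 , 1.17440577]), 'attitude': array([ 13.43942673,   0.0917598 , -90.57480428])}
wrist {'mtx': array([[309.70691629,   0.        , 322.03585343],
       [  0.        , 309.70691629, 201.30771883],
       [  0.        ,   0.        ,   1.        ]]), 'tool_from_camera': array([[ 5.09565030e-04,  9.70223893e-01,  2.42209287e-01,
         6.58507428e-02],
       [ 9.99999769e-01, -3.85175267e-04, -5.60914349e-04,
         1.55446845e-04],
       [-4.50919476e-04,  2.42209517e-01, -9.70223864e-01,
        -1.57910605e-01],
       [ 0.00000000e+00,  0.00000000e+00,  0.00000000e+00,
         1.00000000e+00]])}
```

View pics/top0.png

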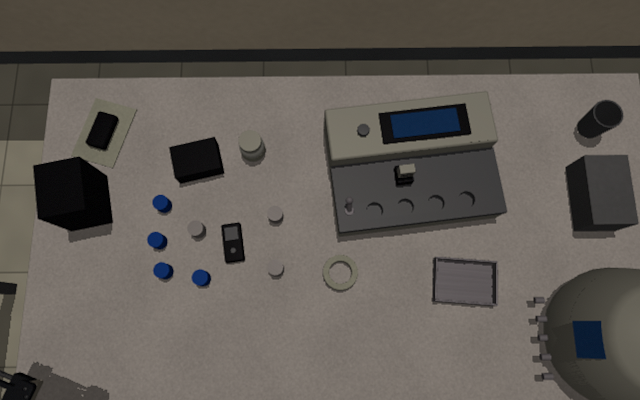

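View pics/scene0.png

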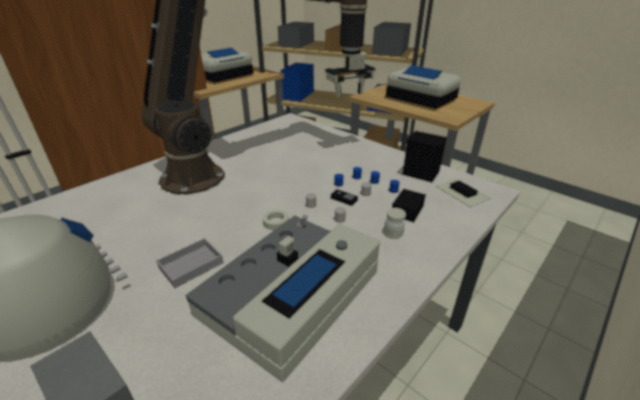

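View pics/wrist0.png

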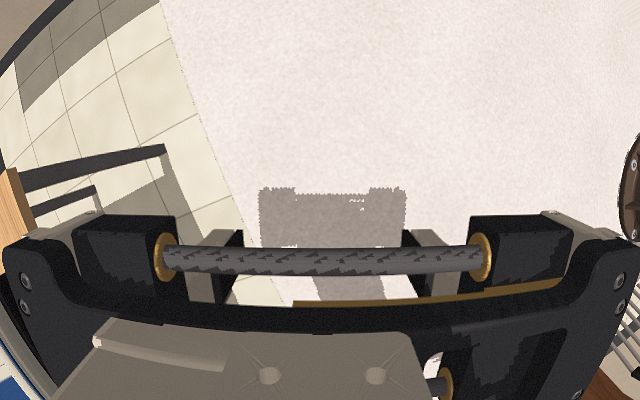

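The top view shows three aluminium stoppers, at (275,215), (197,229) and (275,269), plus four blue look-alikes. The toggle is at (349,205), the plug at (404,172) and the tray at (465,282).

```bash
cat >> h.py <<'E'
def ray(s,uv,o=None):
    K=s['mtx']; d=np.array([(uv[0]-K[0,2])/K[0,0],(uv[1]-K[1,2])/K[1,1]])
    if o is None:
        v=np.array([d[0],-d[1],-1]); M=R.from_euler('xyz',s['attitude'],degrees=True).as_matrix()
        return s['eye'],M@v/np.linalg.norm(v)
    r=np.hypot(*d); v=np.array([d[0]*np.sin(r)/r,-d[1]*np.sin(r)/r,-np.cos(r)])
    T=s['tool_from_camera']; M=R.from_euler('xyz',o['orientation'],degrees=True).as_matrix()
    return o['tool_pos']+M@T[:3,3], M@T[:3,:3]@v
def onz(s,uv,z,o=None):
    e,d=ray(s,uv,o); return e+d*(z-e[2])/d[2]
def proj(s,p,o=None):
    K=s['mtx'];p=np.asarray(p,float)
    if o is None:
        M=R.from_euler('xyz',s['attitude'],degrees=True).as_matrix(); c=M.T@(p-s['eye'])
        x,y=c[0]/-c[2],-c[1]/-c[2]
    else:
        T=s['tool_from_camera']; M=R.from_euler('xyz',o['orientation'],degrees=True).as_matrix()
        c=T[:3,:3].T@(M.T@(p-o['tool_pos'])-T[:3,3]); c=np.array([c[0],-c[1],-c[2]])
        th=np.arctan2(np.hypot(c[0],c[1]),c[2]); h=np.hypot(c[0],c[1])+1e-12; x,y=c[0]/h*th,c[1]/h*th
    return np.array([K[0,0]*x+K[0,2],K[1,1]*y+K[1,2]])
def meet(a,b):
    (e1,d1),(e2,d2)=a,b
    t=np.linalg.lstsq(np.c_[d1,-d2],e2-e1,rcond=None)[0]; p,q=e1+t[0]*d1,e2+t[1]*d2
    return (p+q)/2,np.linalg.norm(p-q)
def toolshift(p,o=None):
    "shift in tool axes from commanded(~measured) pose to world p"
    o=o or ctrl.get_obs(); M=R.from_euler('xyz',o['orientation'],degrees=True).as_matrix(); return M.T@(np.asarray(p)-o['tool_pos'])
E
python3 - <<'E'
from h import *
o,s=snap('top','top1')
for n,u,z in [('s',(275,214),.038),('s',(197,228),.038),('s',(275,269),.038),('plug',(404,168),.13),('tog',(349,203),.1),('tray',(465,282),.015),
 ('o0',(374,209),.07),('o1',(405,206),.07),('o2',(436,202),.07),('o3',(467,199),.07),('deckFL',(337,233),.07),('deckFR',(506,213),.07),('hand',(233,242),.02),('tape',(340,272),.02),('gel',(250,140),.075),('carton',(197,158),.05)]:
    print(n,onz(s,u,z).round(3))
i=cv2.resize(s['image'][130:320,320:520],None,fx=3.9,fy=3,interpolation=2)
i=cv2.resize(s['image'][130:320,320:520],None,fx=3,fy=3,interpolation=2);cv2.imwrite('pics/top1c.png',i)
E
```

```text
s [0.581 0.172 0.038]
s [0.55  0.35  0.038]
s [0.455 0.17  0.038]
plug [ 0.661 -0.115  0.13 ]
tog [0.591 0.004 0.1  ]
tray [ 0.423 -0.261  0.015]
o0 [ 0.584 -0.054  0.07 ]
o1 [ 0.59  -0.124  0.07 ]
o2 [ 0.598 -0.194  0.07 ]
o3 [ 0.605 -0.264  0.07 ]
deckFL [0.53  0.031 0.07 ]
deckFR [ 0.571 -0.349  0.07 ]
hand [0.52 0.27 0.02]
tape [0.448 0.024 0.02 ]
gel [0.749 0.228 0.075]
carton [0.715 0.355 0.05 ]
```

View pics/top1c.png

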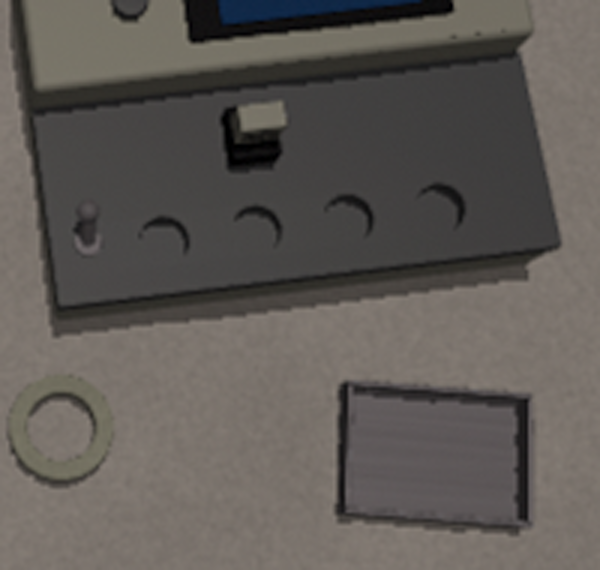

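```bash
python3 -c "
from h import *
print(toolshift([.47,-.03,.36]))"
```

```text
[ 0.44938219  0.53378848 -0.13341752]
```

```bash
python3 -m pendant '[[0.045,0.05,-0.1,0,0,-0.05,1],[0.09,0.107,-0.133,0,0,-0.1,1],[0.13,0.155,-0.133,0,0,-0.16,1],[0.17,0.2,-0.133,0,0,-0.22,1],[0.21,0.25,-0.133,0,0,-0.28,1],[0.25,0.3,-0.133,0,0,-0.34,1],[0.29,0.35,-0.133,0,0,-0.4,1],[0.33,0.4,-0.133,0,0,-0.44,1],[0.37,0.44,-0.133,0,0,-0.473,1],[0.41,0.49,-0.133,0,0,-0.473,1],[0.449,0.534,-0.133,0,0,-0.473,1],[0.449,0.534,-0.133,0,0,-0.473,1]]'
python3 - <<'E'
from h import *
o,s=snap('wrist','w1'); print(o['tool_pos'],o['orientation'],o['joint_pos'])
E
```

```text
clock: 1.7
tool_pos: [0.4698, -0.0321, 0.3598]
orientation: [-180.0, -0.0, 6.0]
force: [1.0, 0.9, 0.6]
opening: 0.0876
[ 0.46983269 -0.03208443  0.3598431 ] [-1.79985166e+02 -4.73067405e-02  6.01122222e+00] [ 2.01250851e+01 -2.82823480e+00 -1.04855496e+01 -2.87682032e-03
 -8.22931891e+01  7.58865278e+01]
```

View pics/w1.png

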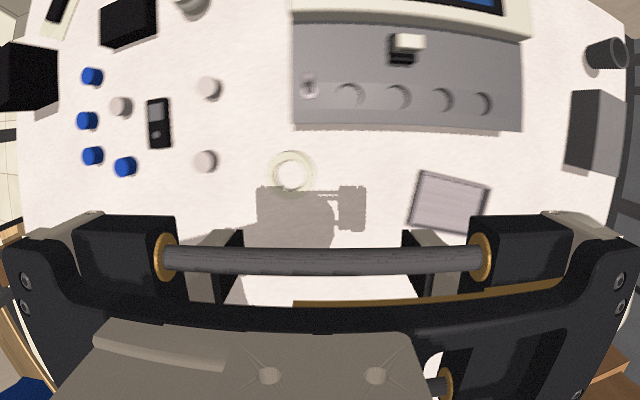

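```bash
python3 -m pendant '[[0.01,0.05,0.08,0,0,0,1],[0.01,0.09,0.12,0,0,0,1],[0.01,0.09,0.12,0,0,0,1],[0.01,0.09,0.12,0,0,0,1],[0.01,0.09,0.12,0,0,0,1]]'
python3 - <<'E'
from h import *
o,s=snap('wrist','w2'); print(o['tool_pos'],o['orientation'],o['joint_pos'])
E
```

```text
clock: 2.38
tool_pos: [0.4895, -0.1181, 0.2405]
orientation: [180.0, -0.1, 6.0]
force: [-1.0, -0.3, 0.3]
opening: 0.0875
[ 0.48954646 -0.11805816  0.24049182] [ 1.79987396e+02 -6.77938966e-02  6.03154189e+00] [ 8.84219072e+00  3.63919366e+00 -1.93023750e+01  1.72882028e-02
 -6.69913380e+01  8.71825956e+01]
```

View pics/w2.png

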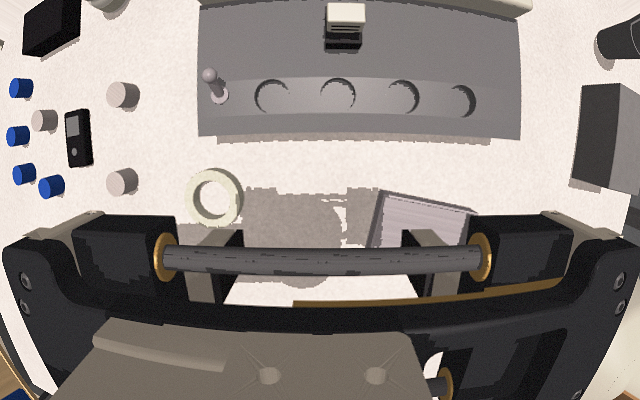

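```bash
python3 - <<'E'
import cv2
i=cv2.imread('pics/w2.png')
cv2.imwrite('pics/w2a.png',cv2.resize(i[0:150,190:370],None,fx=4,fy=4,interpolation=2))
cv2.imwrite('pics/w2b.png',cv2.resize(i[0:150,370:530],None,fx=4,fy=4,interpolation=2))
E
```

```text
(no output)
```

View pics/w2a.png

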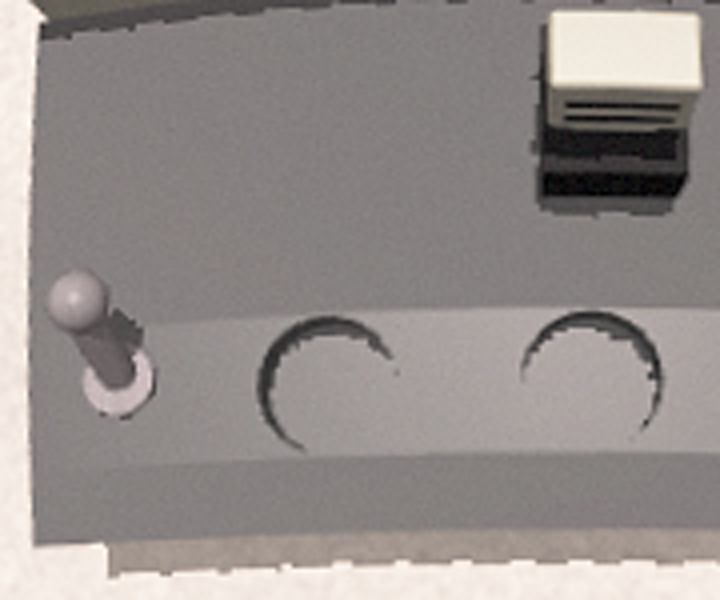

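View pics/w2b.png

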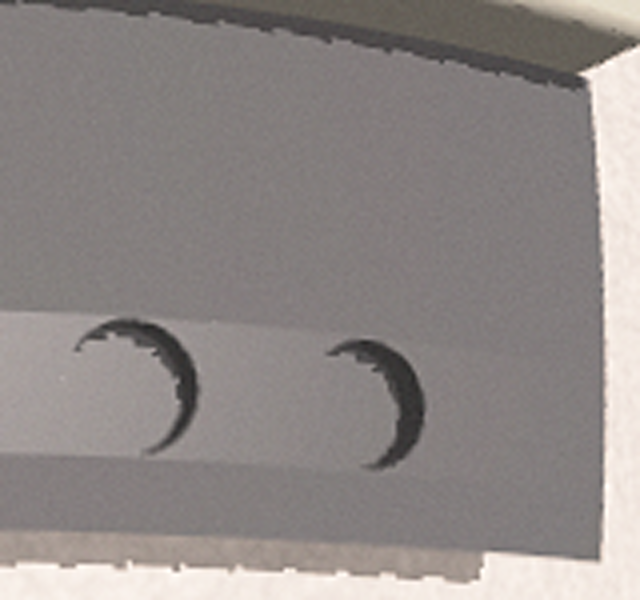

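```bash
cat >> h.py <<'E'
from scipy.optimize import least_squares
def outlets(s,o,img,boxes,thr=62):
    pts=[]
    g=cv2.cvtColor(img,cv2.COLOR_BGR2GRAY)
    for k,(x0,y0,x1,y1) in boxes.items():
        m=(cv2.resize(g[y0:y1,x0:x1],None,fx=4,fy=4,interpolation=cv2.INTER_CUBIC)<thr).astype(np.uint8)
        c=max(cv2.findContours(m,0,1)[0],key=cv2.contourArea)[:,0]
        P=np.array([onz(s,((u+.5)/4-.5+x0,(v+.5)/4-.5+y0),.07,o)[:2] for u,v in c])
        h=P[cv2.convexHull((P*1e4).astype(np.float32),returnPoints=False)[:,0]]
        pts.append((k,h))
    def cen(q,k): return np.array([q[0],q[1]])+.07*(k-1.5)*np.array([np.sin(q[2]),-np.cos(q[2])])
    f=lambda q:np.concatenate([np.linalg.norm(h-cen(q,k),axis=1)-.01875 for k,h in pts])
    q=least_squares(f,[.594,-.16,.1],loss='soft_l1',f_scale=.0007,x_scale=.01).x
    return q,np.array([cen(q,k) for k in range(4)]),[(k,len(h),np.median(np.abs(np.linalg.norm(h-cen(q,k),axis=1)-.01875))) for k,h in pts]
E
python3 - <<'E'
from h import *
import pickle
i=cv2.imread('pics/w2.png')
o,s=snap('wrist','w3')
q,c,r=outlets(s,o,s['image'],{0:(248,74,296,118),1:(316,74,362,116),2:(386,76,424,118),3:(446,80,482,122)})
print(q,np.degrees(q[2]),c.round(4),r)
print('ball',onz(s,(209.5,75),.1042,o), 'base',onz(s,(220,96),.07,o))
for u in [(327.3,3),(365,3),(327.3,21.5),(364.5,22)]: print('plugtop',onz(s,u,.132,o))
E
```

```text
[ 0.59298503 -0.15900694  0.11554756] 6.620387399356915 [[ 0.5809 -0.0547]
 [ 0.5889 -0.1242]
 [ 0.597  -0.1938]
 [ 0.6051 -0.2633]] [(0, 18, np.float64(0.0006064635125791612)), (1, 20, np.float64(0.00023095644846705607)), (2, 19, np.float64(0.0004855531987372208)), (3, 27, np.float64(0.00047877460786810433))]
ball [0.59733269 0.00378309 0.1042    ] base [0.57903036 0.00214128 0.07      ]
plugtop [ 0.66665501 -0.1043305   0.132     ]
plugtop [ 0.67135768 -0.13714031  0.132     ]
plugtop [ 0.64844222 -0.1062262   0.132     ]
plugtop [ 0.65240588 -0.13830895  0.132     ]
```

```bash
python3 -c "
from h import *
print(toolshift([.629,.0075,.18]),toolshift([.629,.0075,.097]))"
```

```text
[ 0.1516147  -0.1097117   0.06119977] [ 0.15142687 -0.10971432  0.14419956]
```

```bash
python3 -m pendant '[[0.05,-0.035,0.02,0,0,-0.01,-1],[0.1,-0.07,0.04,0,0,-0.01,-1],[0.151,-0.11,0.061,0,0,-0.01,-1],[0.151,-0.11,0.061,0,0,-0.01,-1],[0.151,-0.11,0.061,0,0,-0.01,-1],[0.151,-0.11,0.061,0,0,-0.01,-1],[0.151,-0.11,0.061,0,0,-0.01,-1],[0.151,-0.11,0.1,0,0,-0.01,-1],[0.151,-0.11,0.144,0,0,-0.01,-1],[0.151,-0.11,0.144,0,0,-0.01,-1]]'
python3 - <<'E'
from h import *
o,s=snap('wrist','w4'); print(o['tool_pos'],o['orientation'],o['force'])
E
```

```text
clock: 3.72
tool_pos: [0.6251, 0.0057, 0.0933]
orientation: [180.0, 0.3, 6.5]
force: [-0.2, -0.1, 1.0]
opening: 0.0008
[0.62511052 0.00570011 0.09327662] [179.96573953   0.32202497   6.5265364 ] [-0.22123621 -0.10054447  1.02439634]
```

View pics/w4.png

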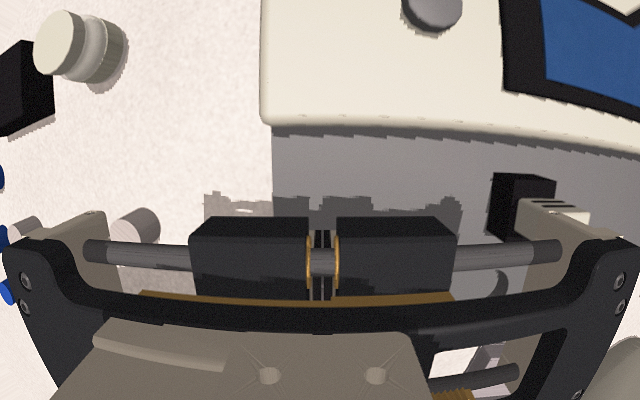

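```bash
python3 -m pendant '[[-0.005,0,0,0,0,0,-1],[-0.012,0,0,0,0,0,-1],[-0.019,0,0,0,0,0,-1],[-0.026,0,0,0,0,0,-1],[-0.033,0,0,0,0,0,-1],[-0.04,0,0,0,0,0,-1],[-0.04,0,0,0,0,0,-1]]'
python3 - <<'E'
from h import *
o,s=snap('scene','s2'); print(o['tool_pos'],o['orientation'],o['force'])
cv2.imwrite('pics/s2c.png',cv2.resize(s['image'][150:320,180:380],None,fx=3,fy=3,interpolation=2))
E
```

```text
clock: 4.65
tool_pos: [0.5866, 0.002, 0.0954]
orientation: [180.0, 0.1, 6.6]
force: [0.5, -0.7, -0.6]
opening: 0.0003
[0.58663436 0.00197866 0.09538937] [1.79994752e+02 8.00814483e-02 6.59293751e+00] [ 0.45146178 -0.67366062 -0.55812189]
```

View pics/s2c.png

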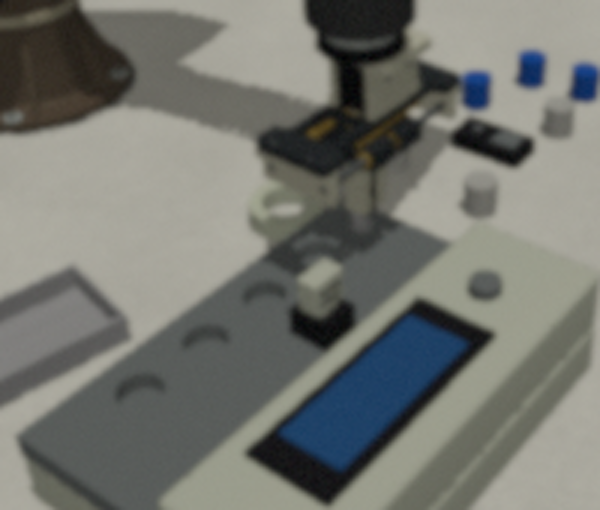

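```bash
python3 -m pendant '[[0.004,0,-0.05,0,0,0,-1],[0.004,0,-0.1,0,0,0,-1],[-0.03,0.05,-0.13,0,0,0,1],[-0.08,0.1,-0.145,0,0,0,1],[-0.08,0.1,-0.145,0,0,0,1],[-0.08,0.1,-0.145,0,0,0,1],[-0.08,0.1,-0.145,0,0,0,1]]'
python3 - <<'E'
from h import *
o,s=snap('wrist','w5'); print(o['tool_pos'],o['orientation'],o['force'],o['opening'])
E
```

```text
clock: 5.58
tool_pos: [0.5204, -0.1058, 0.24]
orientation: [-180.0, 0.0, 6.6]
force: [-0.2, -0.1, -0.0]
opening: 0.0446
[ 0.52035634 -0.10579019  0.2399968 ] [-1.79998551e+02  4.66846171e-02  6.61302387e+00] [-0.20732451 -0.12377832 -0.02139806] 0.04459074279957069
```

View pics/w5.png

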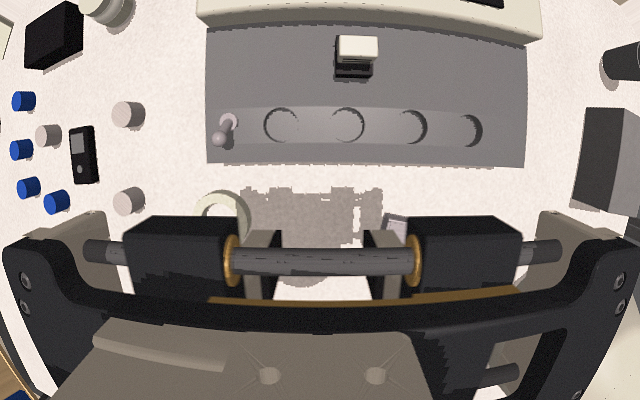

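The toggle ball at (220,138) now leans towards the robot, so the switch is off. Next I'll refine the outlets and the plug.

```bash
python3 - <<'E'
from h import *
o,s=snap('wrist','w6')
q,c,r=outlets(s,o,s['image'],{0:(256,102,300,146),1:(324,102,368,146),2:(392,104,432,148),3:(450,108,488,150)})
print(np.degrees(q[2]),c.round(4),r)
g=s['image']; m=cv2.inRange(g[25:90,325:390],(150,150,150),(255,255,255))
cv2.imwrite('pics/w6c.png',cv2.resize(g[25:90,325:390],None,fx=8,fy=8,interpolation=2))
E
```

```text
7.0260771953566765 [[ 0.5802 -0.0543]
 [ 0.5887 -0.1238]
 [ 0.5973 -0.1933]
 [ 0.6059 -0.2627]] [(0, 10, np.float64(0.0006680203840864138)), (1, 9, np.float64(0.0004032265285063043)), (2, 23, np.float64(0.0003833862301142639)), (3, 25, np.float64(0.0003746543815954864))]
```

View pics/w6c.png

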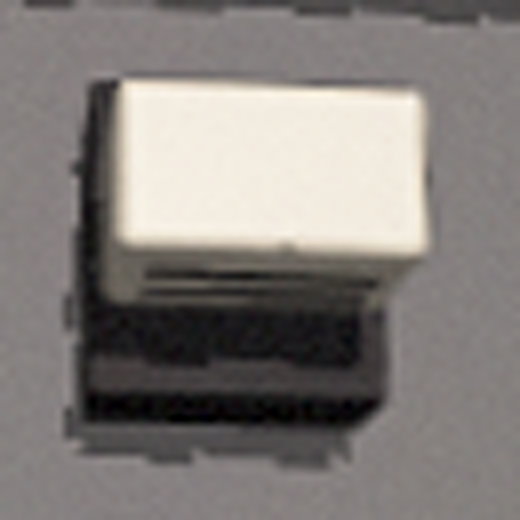

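```bash
python3 - <<'E'
from h import *
o,s=snap('wrist','w7')
P=np.array([onz(s,(325+a/8-.4,25+b/8-.4),.132,o) for a,b in [(122,82),(426,90),(428,248),(118,245)]]);c=P.mean(0);print(P.round(4),c)
print(toolshift([c[0],c[1],.18]),toolshift([c[0],c[1],.101]),o['opening'])
E
```

```text
[[ 0.6669 -0.1045  0.132 ]
 [ 0.6713 -0.1371  0.132 ]
 [ 0.6531 -0.1392  0.132 ]
 [ 0.6483 -0.1061  0.132 ]] [ 0.65989163 -0.12172753  0.132     ]
[0.13676254 0.03225682 0.0596708 ] [0.13686323 0.03225454 0.13867073] 0.052666592077360894
```

```bash
python3 -m pendant '[[0.045,0.01,0.02,0,0,-0.004,1],[0.09,0.02,0.04,0,0,-0.004,1],[0.137,0.032,0.055,0,0,-0.004,1],[0.137,0.032,0.055,0,0,-0.004,1],[0.137,0.032,0.1,0,0,-0.004,1],[0.137,0.032,0.138,0,0,-0.004,1],[0.137,0.032,0.138,0,0,-0.004,1],[0.137,0.032,0.138,0,0,-0.004,1]]'
python3 - <<'E'
from h import *
o=ctrl.get_obs(); print(toolshift([.6599,-.1217,.101]), o['force'])
E
```

```text
clock: 6.72
tool_pos: [0.6607, -0.1221, 0.1042]
orientation: [180.0, -0.1, 6.9]
force: [0.1, 0.4, 1.5]
opening: 0.0875
[-0.00079214 -0.00047475  0.00324293] [0.12760227 0.43404733 1.49972876]
```

```bash
python3 -m pendant '[[0,0,0,0,0,0,-1],[0,0,0,0,0,0,-1],[0,0,0,0,0,0,-1],[0,0,0,0,0,0,-1],[0,0,0,0,0,0,-1],[0,0,0,0,0,0,-1],[0,0,0,0,0,0,-1],[0,0,0,0,0,0,-1]]'; python3 -m pendant '[[0,0,-0.005,0,0,0,-1],[0,0,-0.01,0,0,0,-1],[0,0,-0.015,0,0,0,-1],[0,0,-0.02,0,0,0,-1],[0,0,-0.03,0,0,0,-1],[0,0,-0.045,0,0,0,-1],[0,0,-0.07,0,0,0,-1],[0,0,-0.1,0,0,0,-1],[0,0,-0.1,0,0,0,-1]]'
python3 - <<'E'
from h import *
o,s=snap('wrist','w8'); print(o['tool_pos'],o['force'])
o,s=snap('top','t8')
cv2.imwrite('pics/t8c.png',cv2.resize(s['image'][130:320,320:520],None,fx=3,fy=3,interpolation=2))
E
```

```text
clock: 7.72
tool_pos: [0.6597, -0.1222, 0.1025]
orientation: [-180.0, 0.0, 6.8]
force: [-0.5, 0.1, -0.3]
opening: 0.0343
clock: 8.85
tool_pos: [0.6616, -0.1225, 0.2071]
orientation: [179.9, -0.4, 6.9]
force: [0.3, -0.7, 0.5]
opening: 0.0336
[ 0.6615761  -0.1225403   0.20705662] [ 0.34081082 -0.67730161  0.5020975 ]
```

View pics/w8.png

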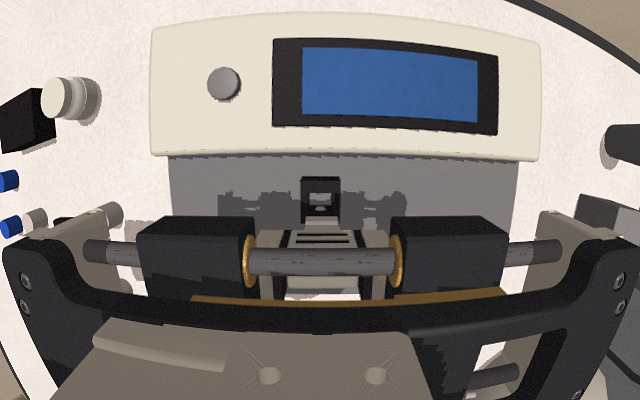

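View pics/t8c.png

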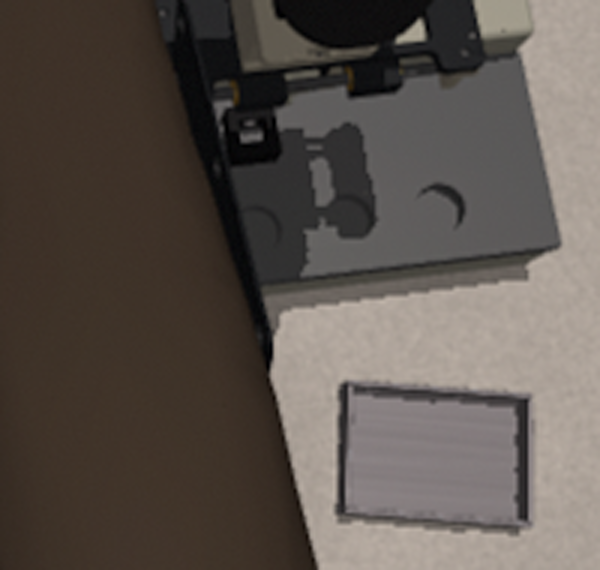

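```bash
python3 - <<'E'
from h import *
o,s=snap('top','t9')
c=np.array([[343,383],[530,397],[525,527],[337,517]])/3+[320-.3,130-.3]
P=np.array([onz(s,u,.03) for u in c]);print(P.round(3),P.mean(0)); m=P.mean(0)
print(toolshift([m[0],m[1],.12]),toolshift([m[0],m[1],.039]))
E
```

```text
[[ 0.478 -0.191  0.03 ]
 [ 0.466 -0.332  0.03 ]
 [ 0.37  -0.319  0.03 ]
 [ 0.379 -0.18   0.03 ]] [ 0.42323812 -0.25533222  0.03      ]
[-0.25037048  0.10410866  0.08264615] [-0.25037227  0.10412753  0.16364615]
```

```bash
python3 -m pendant '[[-0.05,0.02,0,0,0,0.05,-1],[-0.1,0.04,0,0,0,0.1,-1],[-0.15,0.06,0.02,0,0,0.15,-1],[-0.2,0.08,0.05,0,0,0.19,-1],[-0.25,0.104,0.08,0,0,0.19,-1],[-0.25,0.104,0.11,0,0,0.19,-1],[-0.25,0.104,0.14,0,0,0.19,-1],[-0.25,0.104,0.158,0,0,0.19,-1],[-0.25,0.104,0.158,0,0,0.19,-1],[-0.25,0.104,0.158,0,0,0.19,-1]]'
python3 - <<'E'
from h import *
o,s=snap('wrist','w10'); print(o['tool_pos'],o['orientation'],o['force'])
E
```

```text
clock: 10.25
tool_pos: [0.4241, -0.2554, 0.045]
orientation: [180.0, -0.0, -4.0]
force: [0.2, -0.0, -1.1]
opening: 0.0338
[ 0.42413084 -0.25536557  0.04496602] [ 1.79987633e+02 -6.30986431e-04 -4.04067811e+00] [ 1.61624026e-01 -2.98385995e-04 -1.11616710e+00]
```

View pics/w10.png

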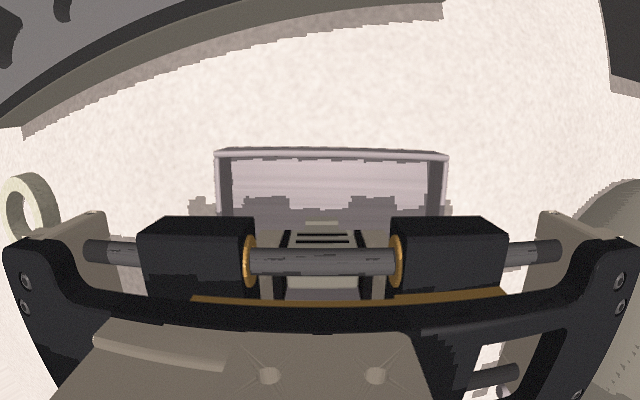

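```bash
python3 -m pendant '[[0,0,0.004,0,0,0,-1],[0,0,0.007,0,0,0,-1],[0,0,0.007,0,0,0,-1]]';  python3 -m pendant '[[0,0,0,0,0,0,0.2],[0,0,0,0,0,0,0.2],[0,0,0,0,0,0,0.2],[0,0,0,0,0,0,0.2],[0,0,-0.03,0,0,0,0.2],[0,0,-0.08,0,0,0,0.2],[-0.03,0,-0.14,0,0,0,0.2],[-0.05,0,-0.2,0,0,0,1],[-0.05,0,-0.2,0,0,0,1],[-0.05,0,-0.2,0,0,0,1]]'
python3 - <<'E'
from h import *
o,s=snap('wrist','w11'); print(o['tool_pos'],o['orientation'],o['force'])
E
```

```text
clock: 10.68
tool_pos: [0.4237, -0.2552, 0.0375]
orientation: [-180.0, 0.0, -4.1]
force: [-0.4, 0.5, -0.9]
opening: 0.034
clock: 11.92
tool_pos: [0.374, -0.2516, 0.238]
orientation: [-180.0, -0.1, -4.1]
force: [0.6, -0.5, 0.1]
opening: 0.0771
[ 0.37395539 -0.2516024   0.23799126] [-1.79989492e+02 -9.77413604e-02 -4.06678966e+00] [ 0.58069649 -0.54214922  0.08555078]
```

View pics/w11.png

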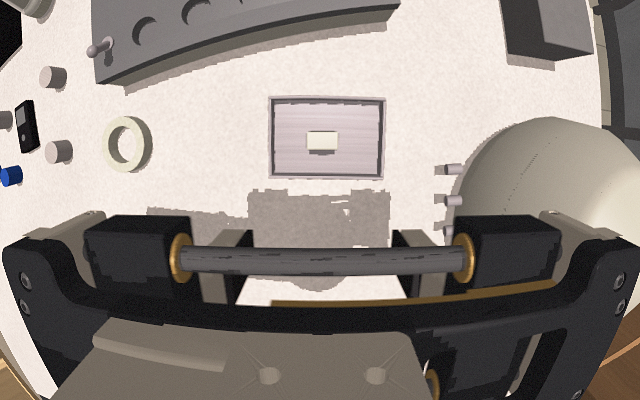

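The plug is standing in the tray at (322,141) and the switch is still off. Next I'll look at the stoppers.

```bash
python3 -c "
from h import *
print(toolshift([.41,.24,.25]))"; python3 -m pendant '[[0.04,-0.06,0,0,0,0,1],[0.06,-0.12,0,0,0,-0.04,1],[0.06,-0.18,0,0,0,-0.08,1],[0.06,-0.24,0,0,0,-0.12,1],[0.06,-0.3,0,0,0,-0.16,1],[0.06,-0.36,0,0,0,-0.19,1],[0.06,-0.42,0,0,0,-0.19,1],[0.06,-0.48,0,0,0,-0.19,1],[0.06,-0.48,0,0,0,-0.19,1],[0.06,-0.48,0,0,0,-0.19,1],[0.06,-0.48,0,0,0,-0.19,1]]'
python3 - <<'E'
from h import *
o,s=snap('wrist','w12'); print(o['tool_pos'],o['orientation'],o['force'])
E
```

```text
[ 0.00136951 -0.49285471 -0.01280402]
clock: 13.35
tool_pos: [0.4676, 0.2217, 0.2368]
orientation: [179.9, 0.1, 6.8]
force: [-0.3, 0.3, 0.1]
opening: 0.0877
[0.46764596 0.22171275 0.23684907] [1.79945249e+02 6.79208819e-02 6.76909605e+00] [-0.27557884  0.3072239   0.13724773]
```

View pics/w12.png

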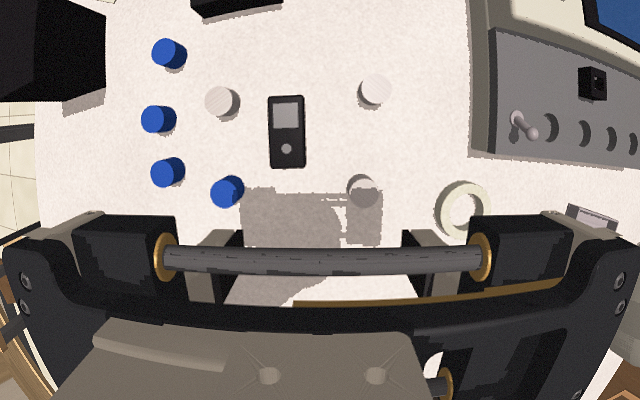

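```bash
python3 - <<'E'
import cv2,numpy as np
i=cv2.imread('pics/w12.png')
c=[cv2.resize(i[y-30:y+30,x-30:x+30],None,fx=4.4,fy=4.4,interpolation=2) for x,y in [(221,101),(375,90),(362,190)]]
j=np.hstack(c); cv2.imwrite('pics/w12c.png',np.clip((j.astype(float)-90)*1.5,0,255).astype(np.uint8))
E
```

```text
(no output)
```

View pics/w12c.png

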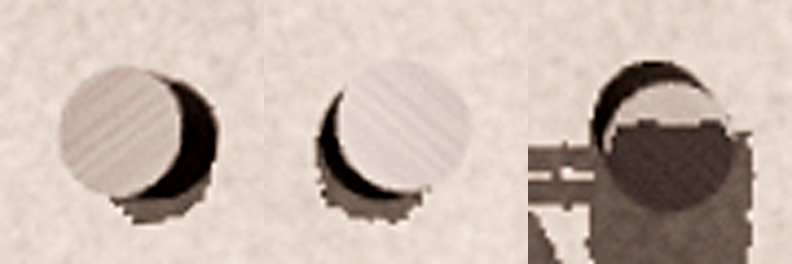

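```bash
python3 - <<'E'
from h import *
o,s=snap('wrist','w13'); print(o['tool_pos'])
for n,u in zip('ABC',[(218.1,100.4),(376.1,88.4),(364.3,192.8)]): p=onz(s,u,.038,o); print(n,p,toolshift([p[0],p[1],.08],o))
E
```

```text
[0.46775168 0.22170277 0.23719952]
A [0.5516728  0.35412348 0.038     ] [ 0.09900973 -0.12170189  0.15708408]
B [0.58422322 0.17212812 0.038     ] [0.10992526 0.0628589  0.15716281]
C [0.46058138 0.16930098 0.038     ] [-0.01319068  0.05112186  0.15723107]
```

```bash
python3 -m pendant '[[0.012,0.007,0,0,0,0.18,1],[0.025,0.014,0,0,0,0.36,1],[0.04,0.021,0.01,0,0,0.54,1],[0.05,0.03,0.03,0,0,0.72,1],[0.07,0.04,0.05,0,0,0.9,1],[0.09,0.05,0.08,0,0,1.08,1],[0.11,0.063,0.1,0,0,1.26,1],[0.11,0.063,0.13,0,0,1.44,1],[0.11,0.063,0.15,0,0,1.571,1],[0.11,0.063,0.15,0,0,1.571,1],[0.11,0.063,0.15,0,0,1.571,1]]'
python3 - <<'E'
from h import *
o,s=snap('wrist','w14'); print(toolshift([.5842,.1721,.02]),o['joint_pos'])
E
```

```text
clock: 14.82
tool_pos: [0.5852, 0.1732, 0.0887]
orientation: [-179.9, 0.0, -83.0]
force: [-0.6, 0.3, 0.6]
opening: 0.0877
[0.00124739 0.00137338 0.06893168] [ 3.48161233e+01  2.13488744e+01 -1.77633488e+01  2.78450728e-02
 -5.08101894e+01 -2.78677798e+01]
```

View pics/w14.png

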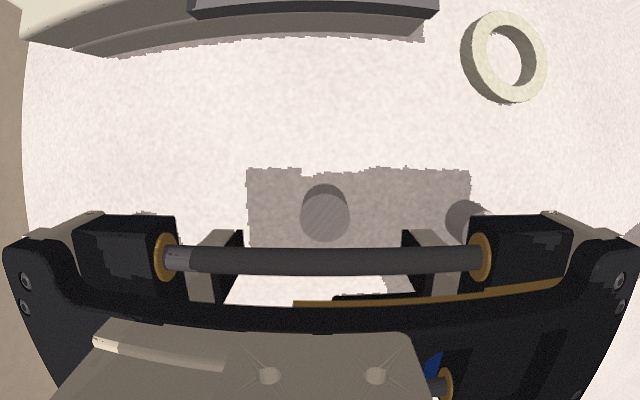

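```bash
python3 -m pendant '[[0.001,0.001,0.03,0,0,0,1],[0.001,0.001,0.055,0,0,0,1],[0.001,0.001,0.068,0,0,0,1],[0.001,0.001,0.068,0,0,0,-1],[0.001,0.001,0.068,0,0,0,-1],[0.001,0.001,0.068,0,0,0,-1],[0.001,0.001,0.068,0,0,0,-1],[0.001,0.001,0.068,0,0,0,-1],[0.001,0.001,0.068,0,0,0,-1],[0.001,0.001,0.068,0,0,0,-1],[0.001,0.001,0.068,0,0,0,-1]]'; python3 -m pendant '[[0,0,0,0,0,0,1],[0,0,0,0,0,0,1],[0,0,0,0,0,0,1],[0,0,0,0,0,0,1],[0,0,0,0,0,0,1]]'
```

```text
clock: 16.25
tool_pos: [0.5837, 0.1723, 0.0197]
orientation: [-180.0, 0.0, -83.2]
force: [-0.6, -0.2, 2.2]
opening: 0.0351
clock: 16.88
tool_pos: [0.5837, 0.1722, 0.0195]
orientation: [180.0, -0.0, -83.2]
force: [0.7, -0.2, 0.4]
opening: 0.0798
```

```bash
python3 -m pendant '[[0,0,0,0,0,-0.18,1],[0,0,0,0,0,-0.36,1],[0,0,0,0,0,-0.54,1],[0,0,0,0,0,-0.72,1],[0,0,0,0,0,-0.9,1],[0,0,0,0,0,-1.08,1],[0,0,0,0,0,-1.26,1],[0,0,0,0,0,-1.44,1],[0,0,0,0,0,-1.571,1],[0,0,0,0,0,-1.571,1]]'; python3 -m pendant '[[0,0,0,0,0,0,-1],[0,0,0,0,0,0,-1],[0,0,0,0,0,0,-1],[0,0,0,0,0,0,-1],[0,0,0,0,0,0,-1],[0,0,0,0,0,0,-1],[0,0,0,0,0,0,-1],[0,0,0,0,0,0,-1]]'
```

```text
clock: 18.12
tool_pos: [0.5836, 0.1722, 0.0195]
orientation: [180.0, 0.0, 6.8]
force: [0.6, -0.0, -1.0]
opening: 0.0875
clock: 19.12
tool_pos: [0.5837, 0.1723, 0.0196]
orientation: [-180.0, -0.0, 6.8]
force: [0.1, -0.4, -0.7]
opening: 0.0356
```

```bash
python3 -c "
from h import *
print(toolshift([.5888,-.124,.17]),toolshift([.5888,-.124,.1]))"
```

```text
[-0.03013374  0.29476959 -0.15043489] [-0.03013768  0.29477085 -0.08043489]
```

```bash
python3 -m pendant '[[0,0,-0.03,0,0,0,-1],[0,0,-0.08,0,0,0,-1],[0,0,-0.13,0,0,0,-1],[-0.005,0.04,-0.15,0,0,0,-1],[-0.01,0.09,-0.15,0,0,0,-1],[-0.015,0.14,-0.15,0,0,0,-1],[-0.02,0.19,-0.15,0,0,0,-1],[-0.025,0.24,-0.15,0,0,0,-1],[-0.03,0.29,-0.15,0,0,0,-1],[-0.03,0.295,-0.12,0,0,0,-1],[-0.03,0.295,-0.09,0,0,0,-1],[-0.03,0.295,-0.09,0,0,0,-1]]'
python3 - <<'E'
from h import *
o,s=snap('wrist','w15'); print(o['tool_pos'],o['orientation'],o['opening'],toolshift([.5888,-.124,.0955],o))
E
```

```text
clock: 20.62
tool_pos: [0.5869, -0.1245, 0.1072]
orientation: [-180.0, 0.3, 6.8]
force: [-0.7, -0.1, -0.6]
opening: 0.0352
[ 0.58690054 -0.12453499  0.10723229] [-179.96895624    0.29744455    6.78160008] 0.03519520090288691 [ 0.00201023 -0.0003006   0.01172218]
```

View pics/w15.png

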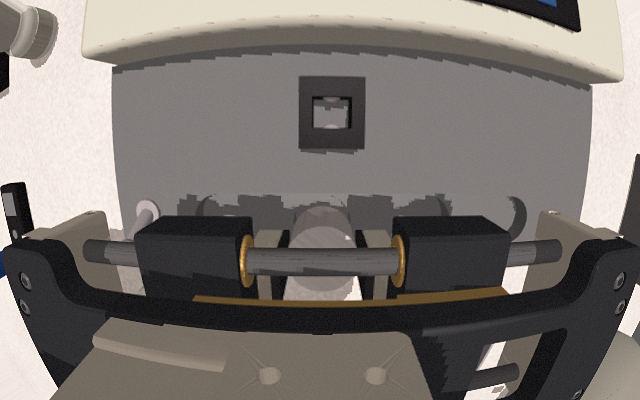

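```bash
python3 -m pendant '[[0,0,0,0,0,0,-1],[0,0,0.004,0,0,0,-1],[0,0,0.008,0,0,0,-1],[0,0,0.008,0,0,0,-1],[0,0,0.008,0,0,0,-1]]'
python3 - <<'E'
from h import *
o=ctrl.get_obs();print(o['tool_pos'],o['orientation'],toolshift([.5888,-.124,.0895],o))
E
```

```text
clock: 21.3
tool_pos: [0.589, -0.1242, 0.1016]
orientation: [180.0, -0.0, 6.8]
force: [-0.3, 0.4, -1.9]
opening: 0.0351
[ 0.58899736 -0.1242118   0.10164721] [ 1.79996716e+02 -3.22771249e-03  6.83614529e+00] [-0.00017143 -0.00023448  0.01214719]
```

```bash
python3 -m pendant '[[0,0,0.004,0,0,0,-1],[0,0,0.007,0,0,0,-1],[0,0,0.010,0,0,0,-1],[0,0,0.012,0,0,0,-1],[0,0,0.014,0,0,0,-1],[0,0,0.016,0,0,0,-1],[0,0,0.016,0,0,0,-1]]'
```

```text
clock: 22.18
tool_pos: [0.5888, -0.1242, 0.0854]
orientation: [-180.0, 0.0, 6.8]
force: [0.5, -0.6, -1.0]
opening: 0.0352
```

```bash
python3 -m pendant '[[0,0,0.004,0,0,0,-1],[0,0,0.008,0,0,0,-1],[0,0,0.011,0,0,0,-1],[0,0,0.0125,0,0,0,-1],[0,0,0.0125,0,0,0,-1]]'
```

```text
clock: 22.8
tool_pos: [0.5888, -0.1242, 0.0736]
orientation: [180.0, 0.0, 6.8]
force: [-2.6, 1.2, 4.2]
opening: 0.0353
```

```bash
python3 -m pendant '[[0,0,0,0,0,0,0.2],[0,0,0,0,0,0,0.2],[0,0,0,0,0,0,0.2],[0,0,-0.05,0,0,0,0.2],[0,0,-0.1,0,0,0,0.2],[-0.04,-0.03,-0.14,0,0,0,0.2],[-0.09,-0.05,-0.16,0,0,0,0.2],[-0.12,-0.06,-0.16,0,0,0,1],[-0.12,-0.06,-0.16,0,0,0,1],[-0.12,-0.06,-0.16,0,0,0,1]]'
python3 - <<'E'
from h import *
o,s=snap('wrist','w16'); print(o['tool_pos'],o['orientation'],o['opening'])
q,c,r=0,0,0
E
```

```text
clock: 24.05
tool_pos: [0.4632, -0.0789, 0.2333]
orientation: [180.0, -0.1, 6.8]
force: [0.1, 0.8, -0.5]
opening: 0.0776
[ 0.4632348  -0.07889105  0.23334686] [ 1.79995289e+02 -5.28612488e-02  6.84873827e+00] 0.07758294511410666
```

View pics/w16.png

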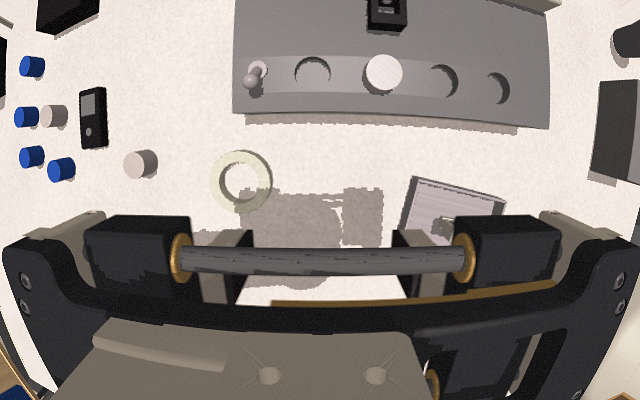

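```bash
python3 -m pendant '[[0.005,-0.04,0,0,0,0.18,1],[0.01,-0.08,0,0,0,0.36,1],[0.015,-0.12,0,0,0,0.54,1],[0.02,-0.16,0.02,0,0,0.72,1],[0.025,-0.2,0.05,0,0,0.9,1],[0.027,-0.24,0.08,0,0,1.08,1],[0.027,-0.247,0.1,0,0,1.26,1],[0.027,-0.247,0.12,0,0,1.44,1],[0.027,-0.247,0.145,0,0,1.571,1],[0.027,-0.247,0.145,0,0,1.571,1],[0.027,-0.247,0.145,0,0,1.571,1]]'
python3 - <<'E'
from h import *
o,s=snap('wrist','w17'); print(toolshift([.4606,.1693,.02]),o['tool_pos'])
E
```

```text
clock: 25.48
tool_pos: [0.4609, 0.1697, 0.0883]
orientation: [180.0, -0.0, -83.0]
force: [0.3, -0.1, 0.9]
opening: 0.0875
[0.00056181 0.00050523 0.06870721] [0.46086973 0.16973183 0.08831307]
```

View pics/w17.png

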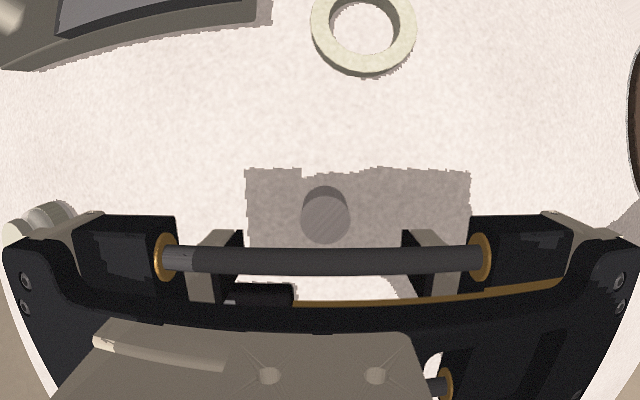

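```bash
python3 - <<'E'
from h import *
s=snapshot('wrist')
o=dict(tool_pos=np.array([.46775,.2217,.2372]),orientation=np.array([180,0,6.8]))
for u in [(305,167),(272,167),(270,96),(303,95)]: print(onz(s,u,.011,o))
E
python3 -m pendant '[[0.001,0,0.03,0,0,0,1],[0.001,0,0.055,0,0,0,1],[0.001,0,0.068,0,0,0,1],[0.001,0,0.068,0,0,0,-1],[0.001,0,0.068,0,0,0,-1],[0.001,0,0.068,0,0,0,-1],[0.001,0,0.068,0,0,0,-1],[0.001,0,0.068,0,0,0,-1],[0.001,0,0.068,0,0,0,-1],[0.001,0,0.068,0,0,0,-1],[0.001,0,0.068,0,0,0,-1]]'; python3 -m pendant '[[0,0,0,0,0,0,0.4],[0,0,0,0,0,0,0.4],[0,0,0,0,0,0,0.4],[0,0,0,0,0,0,0.4]]'
```

```text
[0.47881601 0.24537477 0.011     ]
[0.47418271 0.28685538 0.011     ]
[0.56274714 0.29861879 0.011     ]
[0.56779616 0.25803766 0.011     ]
clock: 26.95
tool_pos: [0.4602, 0.1685, 0.0202]
orientation: [180.0, -0.0, -83.2]
force: [-2.0, 0.1, 3.6]
opening: 0.0349
clock: 27.45
tool_pos: [0.4602, 0.1685, 0.02]
orientation: [180.0, -0.0, -83.2]
force: [0.6, -0.4, 0.2]
opening: 0.0611
```

```bash
python3 -m pendant '[[0,0,0,0,0,-0.18,0.4],[0,0,0,0,0,-0.36,0.4],[0,0,0,0,0,-0.54,0.4],[0,0,0,0,0,-0.72,0.4],[0,0,0,0,0,-0.9,0.4],[0,0,0,0,0,-1.08,0.4],[0,0,0,0,0,-1.26,0.4],[0,0,0,0,0,-1.44,0.4],[0,0,0,0,0,-1.571,0.4],[0,0,0,0,0,-1.571,0.4]]'; python3 -m pendant '[[0,0,0,0,0,0,-1],[0,0,0,0,0,0,-1],[0,0,0,0,0,0,-1],[0,0,0,0,0,0,-1],[0,0,0,0,0,0,-1],[0,0,0,0,0,0,-1],[0,0,0,0,0,0,-1]]';python3 -c "
from h import *
print(toolshift([.5972,-.1936,.17]),toolshift([.5972,-.1936,.1]))"
```

```text
clock: 28.7
tool_pos: [0.4602, 0.1685, 0.02]
orientation: [180.0, 0.0, 6.8]
force: [0.1, -0.4, -0.1]
opening: 0.0613
clock: 29.58
tool_pos: [0.4603, 0.1686, 0.0201]
orientation: [-180.0, -0.0, 6.8]
force: [-0.8, 0.6, 0.1]
opening: 0.0346
[ 0.0929002   0.37589558 -0.14994697] [ 0.09289262  0.37590195 -0.07994697]
```

```bash
python3 -m pendant '[[0,0,-0.05,0,0,0,-1],[0,0,-0.1,0,0,0,-1],[0.01,0.05,-0.14,0,0,0,-1],[0.02,0.1,-0.15,0,0,0,-1],[0.03,0.15,-0.15,0,0,0,-1],[0.045,0.2,-0.15,0,0,0,-1],[0.06,0.25,-0.15,0,0,0,-1],[0.075,0.3,-0.15,0,0,0,-1],[0.09,0.35,-0.15,0,0,0,-1],[0.093,0.376,-0.15,0,0,0,-1],[0.093,0.376,-0.1,0,0,0,-1],[0.093,0.376,-0.08,0,0,0,-1]]'; python3 -m pendant '[[0,0,0,0,0,0,-1],[0,0,0,0,0,0,-1],[0,0,0,0,0,0,-1]]'
python3 -c "
from h import *
print(toolshift([.5972,-.1936,.0895]))"
```

```text
clock: 31.08
tool_pos: [0.595, -0.1941, 0.0967]
orientation: [-179.9, 0.3, 6.7]
force: [0.4, -0.0, -0.6]
opening: 0.0353
clock: 31.45
tool_pos: [0.5981, -0.1937, 0.1015]
orientation: [180.0, -0.1, 6.9]
force: [-1.1, 0.4, -1.2]
opening: 0.0354
[-0.00094289 -0.00016631  0.01200383]
```

```bash
python3 -m pendant '[[-0.001,0,0.004,0,0,0,-1],[-0.001,0,0.007,0,0,0,-1],[-0.001,0,0.010,0,0,0,-1],[-0.001,0,0.012,0,0,0,-1],[-0.001,0,0.014,0,0,0,-1],[-0.001,0,0.016,0,0,0,-1],[-0.001,0,0.016,0,0,0,-1]]'
```

```text
clock: 32.33
tool_pos: [0.5962, -0.1938, 0.0839]
orientation: [-180.0, 0.0, 6.8]
force: [-0.2, 1.2, -1.2]
opening: 0.0352
```

```bash
python3 -m pendant '[[0.0005,0,0.003,0,0,0,-1],[0.0005,0,0.007,0,0,0,-1],[0.0005,0,0.009,0,0,0,-1],[0.0005,0,0.0105,0,0,0,-1],[0.0005,0,0.0105,0,0,0,-1]]'
```

```text
clock: 32.95
tool_pos: [0.5967, -0.1938, 0.0741]
orientation: [180.0, 0.0, 6.8]
force: [-2.5, 0.8, 5.0]
opening: 0.0349
```

```bash
python3 -m pendant '[[0,0,0,0,0,0,0.2],[0,0,0,0,0,0,0.2],[0,0,0,0,0,0,0.2],[0,0,-0.05,0,0,0,0.2],[0,0,-0.1,0,0,0,0.2],[-0.04,-0.04,-0.14,0,0,0,0.2],[-0.09,-0.09,-0.16,0,0,0,0.2],[-0.13,-0.13,-0.16,0,0,0,1],[-0.14,-0.14,-0.16,0,0,0,1],[-0.14,-0.14,-0.16,0,0,0,1]]'
python3 - <<'E'
from h import *
o,s=snap('wrist','w18'); print(o['tool_pos'],o['orientation'],o['opening'])
E
```

```text
clock: 34.2
tool_pos: [0.4401, -0.0706, 0.2345]
orientation: [-180.0, -0.1, 6.9]
force: [0.4, -0.3, -0.3]
opening: 0.077
[ 0.4401227  -0.07059645  0.23445347] [-1.79967073e+02 -1.32621246e-01  6.94852860e+00] 0.07702227653133277
```

View pics/w18.png

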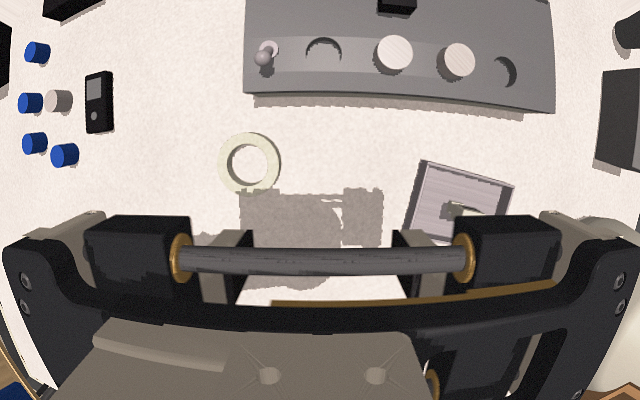

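```bash
python3 -m pendant '[[0.007,-0.05,0,0,0,0,1],[0.014,-0.1,0,0,0,0,1],[0.021,-0.15,0,0,0,0,1],[0.028,-0.2,0,0,0,0,1],[0.035,-0.25,0,0,0,0,1],[0.042,-0.3,0,0,0,0,1],[0.05,-0.336,0,0,0,0,1],[0.05,-0.336,0,0,0,0,1],[0.05,-0.336,0,0,0,0,1],[0.05,-0.336,0,0,0,0,1]]'
python3 - <<'E'
from h import *
o,s=snap('wrist','w19'); print(o['tool_pos'],o['orientation'],o['opening'])
E
```

```text
clock: 35.5
tool_pos: [0.4511, 0.2673, 0.2334]
orientation: [180.0, 0.0, 6.8]
force: [-0.5, -0.2, -1.0]
opening: 0.088
[0.45110402 0.26727939 0.23340858] [1.79983631e+02 1.33827165e-02 6.76538337e+00] 0.08798458443636677
```

View pics/w19.png

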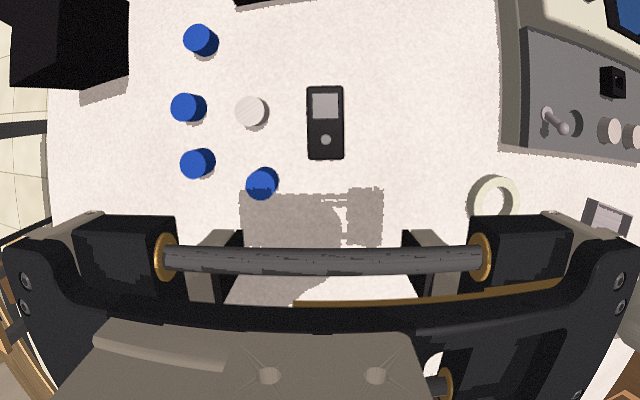

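```bash
python3 - <<'E'
from h import *
o,s=snap('wrist','w20'); i=s['image']
y0,x0=60,140
j=cv2.resize(i[y0:y0+150,x0:x0+200],None,fx=4,fy=4,interpolation=2)
cv2.imwrite('pics/w20c.png',np.clip((j.astype(float)-60)*1.3,0,255).astype(np.uint8))
for n,u,z in [('A',(249,110),.038),('b1',(185,107),.038),('b2',(194,162),.038),('b3',(261,183),.038),('b0',(198,38),.038),('h',(308,86),.022),('h',(308,158),.022),('h',(343,86),.022),('h',(344,158),.022)]:
  print(n,onz(s,u,z,o).round(4))
E
```

```text
A [0.5259 0.3597 0.038 ]
b1 [0.5253 0.4412 0.038 ]
b2 [0.4591 0.424  0.038 ]
b3 [0.4422 0.3376 0.038 ]
b0 [0.6114 0.4353 0.038 ]
h [0.5615 0.2962 0.022 ]
h [0.4757 0.2863 0.022 ]
h [0.5665 0.2553 0.022 ]
h [0.4809 0.2435 0.022 ]
```

View pics/w20c.png

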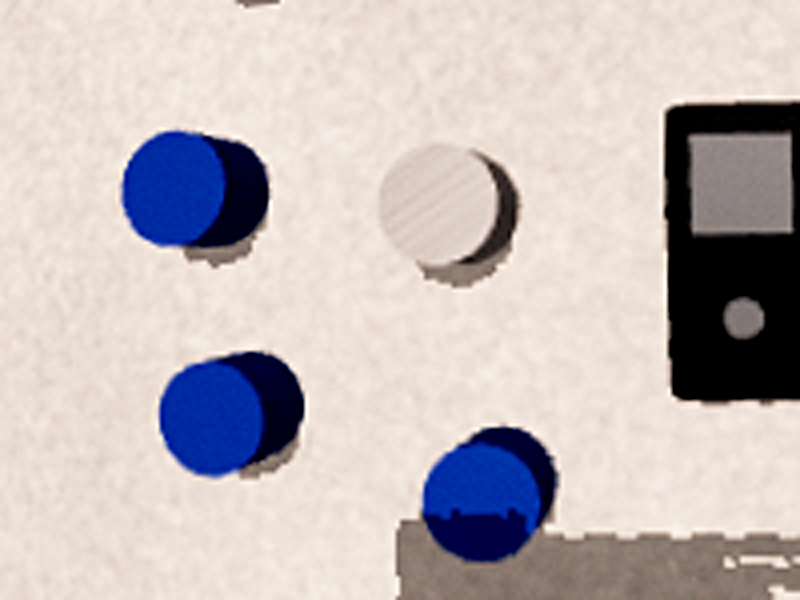

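```bash
python3 - <<'E'
from h import *
o,s=snap('wrist','w21')
p=onz(s,(249.1,110.6),.038,o);print(p,toolshift([p[0],p[1],.09]))
E
```

```text
[0.52522131 0.35964081 0.038     ] [ 0.08452145 -0.08278377  0.14383547]
```

```bash
python3 -m pendant '[[0.012,-0.01,0,0,0,0.18,0.4],[0.025,-0.02,0,0,0,0.36,0.4],[0.037,-0.03,0.01,0,0,0.54,0.4],[0.05,-0.04,0.03,0,0,0.72,0.4],[0.06,-0.05,0.05,0,0,0.9,0.4],[0.07,-0.07,0.08,0,0,1.08,0.4],[0.0845,-0.083,0.1,0,0,1.26,0.4],[0.0845,-0.083,0.12,0,0,1.44,0.4],[0.0845,-0.083,0.14,0,0,1.571,0.4],[0.0845,-0.083,0.14,0,0,1.571,0.4],[0.0845,-0.083,0.14,0,0,1.571,0.4]]'
python3 - <<'E'
from h import *
o,s=snap('wrist','w22'); print(toolshift([.5252,.3596,.02]),o['tool_pos'],o['opening'],o['joint_pos'])
E
```

```text
clock: 37.02
tool_pos: [0.5254, 0.3607, 0.0946]
orientation: [-179.9, 0.0, -83.0]
force: [-0.0, 0.3, 0.4]
opening: 0.0613
[0.00135816 0.00052308 0.07481144] [0.52539252 0.36072134 0.09455729] 0.06126557723493603 [ 5.20002459e+01  2.32120211e+01 -1.38145009e+01  2.57176133e-02
 -5.29077241e+01 -4.50325371e+01]
```

View pics/w22.png

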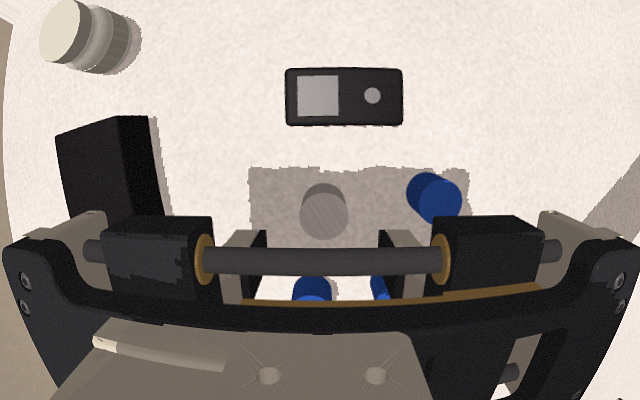

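```bash
python3 -m pendant '[[0.001,0,0.03,0,0,0,0.4],[0.001,0,0.06,0,0,0,0.4],[0.001,0,0.074,0,0,0,0.4],[0.001,0,0.074,0,0,0,-1],[0.001,0,0.074,0,0,0,-1],[0.001,0,0.074,0,0,0,-1],[0.001,0,0.074,0,0,0,-1],[0.001,0,0.074,0,0,0,-1],[0.001,0,0.074,0,0,0,-1],[0.001,0,0.074,0,0,0,-1]]'; python3 -m pendant '[[0,0,0,0,0,0,0.4],[0,0,0,0,0,0,0.4],[0,0,0,0,0,0,0.4],[0,0,0,0,0,0,0.4]]'; python3 -m pendant '[[0,0,0,0,0,-0.18,0.4],[0,0,0,0,0,-0.36,0.4],[0,0,0,0,0,-0.54,0.4],[0,0,0,0,0,-0.72,0.4],[0,0,0,0,0,-0.9,0.4],[0,0,0,0,0,-1.08,0.4],[0,0,0,0,0,-1.26,0.4],[0,0,0,0,0,-1.44,0.4],[0,0,0,0,0,-1.571,0.4],[0,0,0,0,0,-1.571,0.4]]'; python3 -m pendant '[[0,0,0,0,0,0,-1],[0,0,0,0,0,0,-1],[0,0,0,0,0,0,-1],[0,0,0,0,0,0,-1],[0,0,0,0,0,0,-1],[0,0,0,0,0,0,-1],[0,0,0,0,0,0,-1]]';python3 -c "
from h import *
print(toolshift([.6053,-.2632,.17]),toolshift([.6053,-.2632,.1]))"
```

```text
clock: 38.33
tool_pos: [0.5255, 0.3602, 0.0208]
orientation: [-179.9, 0.1, -83.2]
force: [-1.2, -0.7, 6.9]
opening: 0.0356
clock: 38.83
tool_pos: [0.5249, 0.3595, 0.0194]
orientation: [180.0, -0.0, -83.2]
force: [-0.2, 1.0, -0.1]
opening: 0.0607
clock: 40.08
tool_pos: [0.5249, 0.3596, 0.0195]
orientation: [180.0, 0.0, 6.8]
force: [0.2, 0.4, 0.1]
opening: 0.0612
clock: 40.95
tool_pos: [0.525, 0.3596, 0.0196]
orientation: [-180.0, -0.0, 6.8]
force: [-0.1, 1.0, 0.6]
opening: 0.0351
[ 0.00570664  0.62796278 -0.15046703] [ 0.00570062  0.6279685  -0.08046703]
```

```bash
python3 -m pendant '[[0,0,-0.05,0,0,0,-1],[0,0,-0.1,0,0,0,-1],[0,0.05,-0.14,0,0,0,-1],[0,0.1,-0.15,0,0,0,-1],[0,0.15,-0.15,0,0,0,-1],[0,0.2,-0.15,0,0,0,-1],[0,0.25,-0.15,0,0,0,-1],[0,0.3,-0.15,0,0,0,-1],[0,0.35,-0.15,0,0,0,-1],[0,0.4,-0.15,0,0,0,-1],[0,0.45,-0.15,0,0,0,-1],[0,0.48,-0.15,0,0,0,-1]]'; python3 -m pendant '[[0.005,0.05,0,0,0,0,-1],[0.005,0.1,0,0,0,0,-1],[0.005,0.14,0,0,0,0,-1],[0.005,0.148,0,0,0,0,-1],[0.005,0.148,0.04,0,0,0,-1],[0.005,0.148,0.07,0,0,0,-1],[0.005,0.148,0.07,0,0,0,-1],[0.005,0.148,0.07,0,0,0,-1],[0.005,0.148,0.07,0,0,0,-1]]'
python3 -c "
from h import *
print(toolshift([.6053,-.2632,.0895]))"
```

```text
clock: 42.45
tool_pos: [0.5816, -0.1192, 0.1693]
orientation: [-180.0, 0.0, 6.7]
force: [-0.0, 1.3, -0.7]
opening: 0.0355
clock: 43.58
tool_pos: [0.6057, -0.2633, 0.1014]
orientation: [179.9, -0.1, 6.9]
force: [0.1, 0.3, -0.3]
opening: 0.0353
[-0.00038645 -0.00016752  0.01191285]
```

```bash
python3 -m pendant '[[0,0,0,0,0,0,-1],[0,0,0.006,0,0,0,-1],[0,0,0.009,0,0,0,-1],[0,0,0.012,0,0,0,-1],[0,0,0.014,0,0,0,-1],[0,0,0.016,0,0,0,-1],[0,0,0.016,0,0,0,-1]]'
```

```text
clock: 44.45
tool_pos: [0.6045, -0.2633, 0.0833]
orientation: [-180.0, 0.0, 6.8]
force: [0.3, -0.3, -1.1]
opening: 0.0354
```

Entered. Now pressing home.

```bash
python3 -m pendant '[[0.0004,0,0.003,0,0,0,-1],[0.0004,0,0.007,0,0,0,-1],[0.0004,0,0.009,0,0,0,-1],[0.0004,0,0.0105,0,0,0,-1],[0.0004,0,0.0105,0,0,0,-1]]'; python3 -m pendant '[[0,0,0,0,0,0,0.2],[0,0,0,0,0,0,0.2],[0,0,0,0,0,0,0.2],[0,0,-0.05,0,0,0,0.2],[0,0,-0.1,0,0,0,0.2],[-0.04,-0.04,-0.14,0,0,0,0.2],[-0.09,-0.09,-0.16,0,0,0,0.2],[-0.13,-0.12,-0.16,0,0,0,-1],[-0.13,-0.12,-0.16,0,0,0,-1],[-0.13,-0.12,-0.16,0,0,0,-1],[-0.13,-0.12,-0.16,0,0,0,-1]]'
python3 - <<'E'
from h import *
o,s=snap('wrist','w23'); print(o['tool_pos'],o['orientation'],o['opening'])
i=s['image']; cv2.imwrite('pics/w23c.png',cv2.resize(i[0:150,220:490],None,fx=2.9,fy=2.9,interpolation=2))
E
```

```text
clock: 45.08
tool_pos: [0.6049, -0.2633, 0.0736]
orientation: [180.0, 0.0, 6.8]
force: [-1.9, 2.5, 4.2]
opening: 0.0352
clock: 46.45
tool_pos: [0.4625, -0.1599, 0.2328]
orientation: [180.0, 0.0, 6.8]
force: [-0.4, 0.3, 0.7]
opening: 0.0177
[ 0.46247781 -0.15994329  0.23280592] [1.79991124e+02 2.12915875e-02 6.81073202e+00] 0.017739744550008426
```

View pics/w23.png

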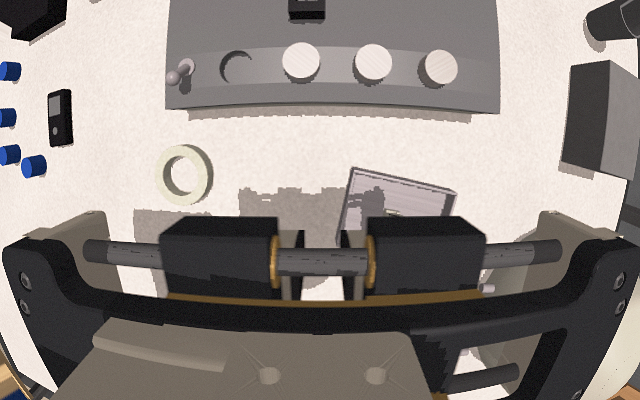

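View pics/w23c.png

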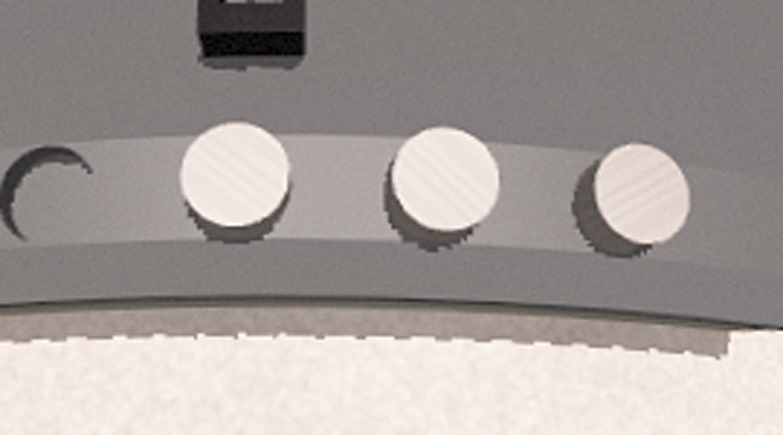

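```bash
python3 - <<'E'
from h import *
o,s=snap('wrist','w24')
for u in [(235,175),(446,180),(641,194)]: print(onz(s,(u[0]/2.9+219.6,u[1]/2.9-.4),.092,o).round(4))
o2,t=snap('top','t24'); cv2.imwrite('pics/t24c.png',cv2.resize(t['image'][60:320,20:520],None,fx=1.6,fy=1.6,interpolation=2))
# pre-push pose: off tip = pivot -0.0165*ux ; finger at -0.032 further
yaw=np.radians(6.8);ux=np.array([np.cos(yaw),np.sin(yaw)]); piv=np.array([.5800,.0025])
for z in(.18,.097): print(toolshift([*(piv-ux*.0485),z],o))
print('ball',onz(s,(172.5,78.5),.1042,o), piv-ux*.0165)
E
```

```text
[ 0.589  -0.1251  0.092 ]
[ 0.5966 -0.1944  0.092 ]
[ 0.6054 -0.263   0.092 ]
[ 0.08753419 -0.14741505  0.05246474]
[ 0.08761292 -0.14741516  0.1354647 ]
ball [ 5.63014367e-01 -2.63085705e-04  1.04200000e-01] [5.63616069e-01 5.46334523e-04]
```

View pics/t24c.png

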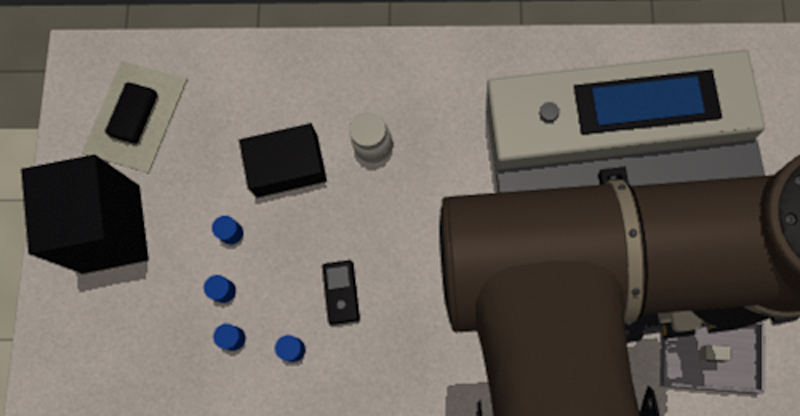

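All three stoppers are in and at the same height, the plug is standing in the tray, and the bystanders are untouched. Now I'll flip the switch on.

```bash
python3 -m pendant '[[0.03,-0.05,0.02,0,0,0,-1],[0.06,-0.1,0.04,0,0,0,-1],[0.085,-0.147,0.052,0,0,0,-1],[0.085,-0.147,0.052,0,0,0,-1],[0.085,-0.147,0.052,0,0,0,-1],[0.085,-0.147,0.09,0,0,0,-1],[0.085,-0.147,0.135,0,0,0,-1],[0.085,-0.147,0.135,0,0,0,-1],[0.085,-0.147,0.135,0,0,0,-1]]'; python3 -m pendant '[[0.006,0,0,0,0,0,-1],[0.013,0,0,0,0,0,-1],[0.02,0,0,0,0,0,-1],[0.027,0,0,0,0,0,-1],[0.034,0,0,0,0,0,-1],[0.041,0,0,0,0,0,-1],[0.041,0,0,0,0,0,-1]]'; python3 -m pendant '[[-0.004,0,-0.05,0,0,0,-1],[-0.01,0,-0.1,0,0,0,-1],[-0.05,0.05,-0.14,0,0,0,-1],[-0.08,0.08,-0.15,0,0,0,-1],[-0.08,0.08,-0.15,0,0,0,-1],[-0.08,0.08,-0.15,0,0,0,-1]]'
python3 - <<'E'
from h import *
o,s=snap('wrist','w25'); print(o['tool_pos'],o['force'])
E
```

```text
clock: 47.72
tool_pos: [0.5296, -0.0042, 0.0997]
orientation: [180.0, -0.1, 6.8]
force: [0.1, 0.4, 0.8]
opening: 0.0006
clock: 48.6
tool_pos: [0.5702, 0.0015, 0.098]
orientation: [180.0, -0.0, 6.8]
force: [-0.6, 0.1, -0.3]
opening: 0.0006
clock: 49.35
tool_pos: [0.4994, -0.0877, 0.2482]
orientation: [-180.0, -0.0, 6.8]
force: [0.7, 0.0, -0.4]
opening: 0.0005
[ 0.49936273 -0.08768247  0.24816328] [ 0.7289093   0.00198854 -0.44526561]
```

View pics/w25.png

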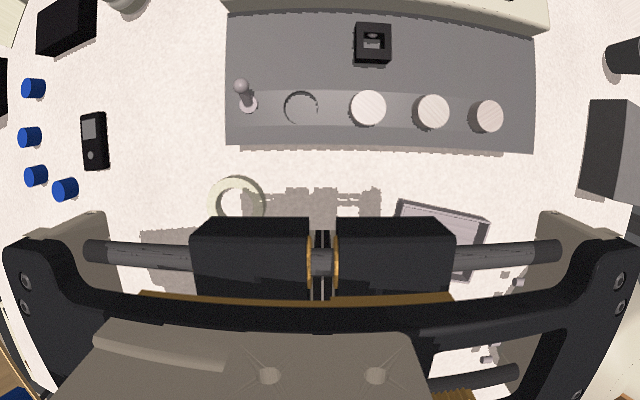

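The ball at (241,86) now leans away from the robot, so the switch is on. The stoppers are unchanged and the arm is clear of everything.

```bash
python3 -m pendant '[[0,0,0,0,0,0,-1],[0,0,0,0,0,0,-1],[0,0,0,0,0,0,-1],[0,0,0,0,0,0,-1]]'; python3 -c "
from plant import ctrl
print(ctrl.close_job())"
```

```text
clock: 49.9
tool_pos: [0.4994, -0.0875, 0.2479]
orientation: [180.0, 0.0, 6.8]
force: [-0.8, 0.5, -0.7]
opening: 0.0001
the job is handed in; nothing more can be done
None
```

I finished the whole sequence and handed the job in at about 50 s; the interface reports no verdict. I flipped the switch off, stood the check plug in the tray, and pressed the three aluminium stoppers home in outlets 1, 2 and 3. Then I flipped the switch back on. One stopper had shifted about 27 mm during the run, so I located it again before picking it up.

**Final checks:**
- **Switch:** the lever leans away from the robot in the last picture, after it snapped over.
- **Stoppers:** each bottomed at the fully-home height with about 4–5 N. Measured afterwards, all three were within about 1 mm of their outlet centres.
- **Plug:** it was standing in the tray in the last picture that showed it clearly, taken just before the final switch flip.
- **Bystanders and blue look-alikes:** none moved by eye, and nothing was touching the robot at the end.

No check failed or disagreed. There was no direct reading of the switch angle or the stopper tilt, so those two rest on the pictures and the arm's height.

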